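# Fill the sweets jar and seat its ground stopper

## Robot

A 6-joint arm with a two-finger parallel gripper is mounted at the origin on the work surface. World frame = base frame: x ahead of the robot, y to its left, z up, the work surface at z = 0. Lengths are in m, angles in rad, forces in N, time in s.
With the tool pointing down it reaches from about 0.3 to 0.875 m from the base axis. Payload 6.4 kg.
Tool frame: the origin (TCP) lies at the very end of the fingers, on their centre line; the grasp point (between the pads) lies tcp_to_grasp behind it (tcp_to_grasp is the distance from the TCP to the grasp point, in m); z points along the fingers, y is the direction in which the jaws open and shut (so a half turn about z gives the same grasp; the last joint's range is limited). The gripper opens to 85 mm and grips with 20 to 120 N. Pads are 22 mm wide; open, the fingers measure 114 mm over their backs; the gripper's body (76 mm by 85 mm) begins 54 mm behind the grasp point. The pads swing forward as they close: fully open they stand 13 mm farther back than shut.
Start: joints at [-1.45, 0.181, 1.607, -0, 1.354, -0.206], TCP at [0.185, -0.545, 0.231] pointing down, gripper open.
Joint ranges: [-2.99, 2.99], [-0.89, 2.07], [0.3, 2.58], [-1.14, 4.28], [0, 2.63], [-3.12, 3.12]. Speed limits (rad/s): [2.57, 2.57, 3.01, 3.14, 3.14, 3.14].

## Interface

Orientations are given as a unit quaternion [w, x, y, z].
In Python, from bench import get_obs, camera, hand_in, tcp_to_grasp gives the robot as it stands.
- The arm moves only by the shell command python3 -m inch 'ROWS' [OPENING]. ROWS is JSON, a list of rows, each an object with "delta_pos": the shift along the tool's x, y, z in cm, a list of three; "rotation": the turn, a rotation vector about the tool's x, y, z in rad, a list of three. In form: [{"delta_pos": [x, y, z], "rotation": [rx, ry, rz]}, ...]. A call has 1 to 10 rows; each row shifts and turns the commanded pose from where the row before left it, along the tool's axes as they then stand; what a row does not reach is not made up. A row lasts 1/10 s, in which the tool goes at most 50 mm and 8.59 degrees, less where a joint would pass 70% of its speed; a pose out of reach is approached as far as the arm can. A call is refused whole if a number of a shift passes 5 or a number of a turn 0.15, either way. A call with a gripper value outside its range is refused whole. OPENING is the finger opening in cm, from 0 to 8.54, set as the call begins (- or left out, the last holds). The fingers move at their own pace and stop on an object; the grip force is fixed at half the most. Time passes only in rows, so rows that do not move let the fingers close. It gives the time, the measured TCP pose, the force and the opening at its end, in the units of the state.
- get_obs(): the state, without advancing time (a new reading comes with each control period).
- camera(name): name is "scene" or "side" or "wrist"; returns a dict with "color" (400x640x3 uint8, red, green, blue), "vfov" (degrees; the focal length in pixels is half the picture's height over the tangent of half this angle, whatever the lens; pixels are square), "cx", "cy" (the principal point, pixels), "eye" and "orientation" of the camera in the world; the wrist camera has in their place "T_tool_cam" (4x4, takes a point from camera to tool coordinates, whose origin is the TCP and whose axes are the flange's). Camera axes: x right, y down, z forward; pixel columns grow to the right and rows downward; lengths in m; the calibration is good to about 2 mm. A picture is of the moment at which its call begins: read the wrist's pose just before it. There is no depth.
- hand_in(): hands the job in, once; it reports no verdict.
The state is a dict: "time_s": time; "q": joint angles; "dq": joint speeds; "joint_efforts": joint torques, N m; "eef_pos": TCP position; "eef_rot": TCP orientation; "wrist_force": force on the tool from outside, world axes, zero at the start; "torque": the same for the moment, N m; "opening": opening from 0.0 (shut) to 1.0 (fully open).
Only numpy, scipy, OpenCV 4.12 (cv2) and the standard library are available. Lean on these libraries where they do the work, as an engineer would, in place of code of your own. Each camera call takes 0.05 s, during which the arm holds its last target.

## Task

Fill the glass sweets jar on the salon counter: tip all six chocolate balls out of the pink cup into it, then stand the empty cup upright on the counter. Next seat the jar's stopper fully home in the ground neck, gently and level, and let go of it; then check that it is not stuck in the taper: press lightly down on the edge of its brim with closed fingers until it plainly rocks (the far side lifts by a centimetre or more), and let it drop back home. Leave the jar and the make-up where they stand.

Things in the scene. Friction and masses are not known exactly. Their poses are not given: they have to be found in the camera images.
- jar: Clear glass jar, loose, about 1.3 kg, standing open. Origin: centre of its underside; z up along its axis; its yaw means nothing. Body 120 mm across up to 72 mm high, wall 5 mm, floor 6 mm thick, then a shoulder up to the frosted ground-glass neck, which ends in the rim 112 mm high.
- jar_rim (a point): Centre of the jar's mouth: on the axis, in the plane of the rim, 112 mm above the jar's underside. The frosted neck is a ring from 90 to 112 mm high, 82 mm across outside, with a flat rim; its inside is a taper, 76 mm across at the rim and 54 mm at its lower end (27 degrees half angle).
- stopper_knob (a point): Centre of the dark upright cylindrical knob (28 mm across, 30 mm tall, on a 16 mm stem) of the frosted acrylic stopper; z up along the stopper's axis. It lies 49 mm above the stopper's foot, 23 mm above the top face of its flat brim and 15 mm below the knob's top. With the stopper fully home it lies 141 mm above the jar's underside.
- stopper_foot (a point): Centre of the stopper's underside, on which it starts standing. 0.13 to 0.19 kg. Plug 54 mm across at the foot, 72 mm from 18 mm up, taper as the neck's (1 mm slack at the sides); brim 136 mm across, 20 to 26 mm up. Home, the foot is 92 mm above the jar's underside and the brim lies flat on the rim. 5 to 10 N down on the brim's edge tip it over the rim; the edge sinks 2 to 4 mm; let go, it drops back.
- cup_mid (a point): Middle of the pink cup, on its axis half-way up (36 mm above its underside); z up along the cup's axis. The cup is round and straight-sided, 72 mm tall, 66 mm across; wall 2.5 mm, floor 4 mm, about 0.15 kg. It stands on the counter holding the six balls, which roll out once it is tipped 10 to 20 degrees beyond level.
- choc0_center (a point): Centre of dark chocolate ball 1 of 6: 24 mm across, 10 g, starting in the pink cup.
- choc1_center (a point): Centre of dark chocolate ball 2 of 6: 24 mm across, 10 g, starting in the pink cup.
- choc2_center (a point): Centre of dark chocolate ball 3 of 6: 24 mm across, 10 g, starting in the pink cup.
- choc3_center (a point): Centre of dark chocolate ball 4 of 6: 24 mm across, 10 g, starting in the pink cup.
- choc4_center (a point): Centre of dark chocolate ball 5 of 6: 24 mm across, 10 g, starting in the pink cup.
- choc5_center (a point): Centre of dark chocolate ball 6 of 6: 24 mm across, 10 g, starting in the pink cup.
- powder_mid (a point): Middle of a loose round powder compact lying flat, silver lid, 74 mm across, 28 mm tall. To be left alone.
- lipstick_mid (a point): Middle (38 mm up) of a standing lipstick, silver and dark, 23 mm across, 76 mm tall. To be left alone.
- makeup_mid (a point): Middle (53 mm up) of a skin-coloured make-up tube standing on its silver cap, 30 x 46 mm, 106 mm tall. To be left alone.
Not all that is in view belongs to the job. Leave any green or yellow look-alike of the part that bears cup_mid alone.

How it is judged:
On the way, in this order (a step that is already met when the one before it is completed fails the run):
1. all six chocolate balls are in the jar (horizontal distance between each of choc0_center, choc1_center, choc2_center, choc3_center, choc4_center, choc5_center and jar below 0.056 m and z of choc0_center in the frame of jar between 0.005 and 0.085 m and z of choc1_center in the frame of jar between 0.005 and 0.085 m and z of choc2_center in the frame of jar between 0.005 and 0.085 m and z of choc3_center in the frame of jar between 0.005 and 0.085 m and z of choc4_center in the frame of jar between 0.005 and 0.085 m and z of choc5_center in the frame of jar between 0.005 and 0.085 m), for 0.2 s.
2. the empty cup stands upright on the counter and is let go (angle between cup_mid's own z axis and vertical below 0.1 rad and height (world z) of cup_mid between 0.03 and 0.042 m and contact force between the fingers and cup below 0.05 N and linear speed of cup below 0.05 m/s), for 0.2 s.
3. the stopper sits fully home and level in the neck, let go (horizontal distance between stopper_knob and jar below 0.005 m and z of stopper_knob in the frame of jar between 0.1385 and 0.1435 m and angle between the z axis of stopper_knob and the z axis of jar, either way round below 0.035 rad and contact force between the fingers and stopper below 0.05 N and linear speed of stopper below 0.02 m/s), for 0.3 s.
4. the stopper is rocked in the neck by a press on its brim, not by its knob (tilted by more than 3.5 degrees, the grasp point more than 30 mm from the knob in plan) (angle between the z axis of stopper_knob and the z axis of jar, either way round between 0.06 and 0.5 rad and horizontal distance between the grasp point and stopper_knob above 0.03 m and contact force between the fingers and stopper above 0.1 N and horizontal distance between stopper_knob and jar below 0.04 m), for 0.05 s.
At the end, for the whole second after the job is handed in: All six balls in the jar below its neck; stopper home and at rest (knob centre 141 mm above the jar's underside within 2.5 mm, within 5 mm of its axis, under 2 degrees off level); jar standing on the counter; empty cup upright on the counter, at rest (all of step 1 and horizontal distance between stopper_knob and jar below 0.005 m and z of stopper_knob in the frame of jar between 0.1385 and 0.1435 m and angle between the z axis of stopper_knob and the z axis of jar, either way round below 0.035 rad and angle between cup_mid's own z axis and vertical below 0.1 rad and height (world z) of cup_mid between 0.03 and 0.042 m and angle between jar's own z axis and vertical below 0.03 rad and height (world z) of jar below 0.005 m and linear speed of stopper below 0.02 m/s and linear speed of cup below 0.05 m/s); the robot touches nothing.
It fails at once if the stopper is forced (more than 60 N between stopper and jar) (contact force between stopper and jar above 60 N).
It fails at once if the stopper is dropped or slammed into the neck instead of being set in (faster than 0.35 m/s within 35 mm above home) (linear speed of stopper above 0.35 m/s and horizontal distance between stopper_knob and jar below 0.03 m and z of stopper_knob in the frame of jar below 0.176 m and (z of stopper_knob in the frame of jar above 0.156 m or (z of stopper_knob in the frame of jar above 0.144 m and angle between the z axis of stopper_knob and the z axis of jar, either way round below 0.05 rad))).
It fails at once if the jar is shoved more than 30 mm or tipped (distance of jar from where it was at the start of the episode above 0.03 m or angle between jar's own z axis and vertical above 0.15 rad).
It fails at once if the powder compact, the lipstick or the make-up tube is moved more than 25 mm or knocked over (distance of any of powder_mid, lipstick_mid, makeup_mid from where it was at the start of the episode above 0.025 m or angle between any of powder_mid, lipstick_mid, makeup_mid's own z axis and vertical above 0.4 rad).
It also fails if it takes over 72 s, if anything falls off the work surface, if the arm or the gripper's body presses on something with over 40 N, if the wrist force passes 120 N, or if a joint passes its speed limit or range.

## Working session

There is one attempt and no reset: what is moved stays moved. The work goes in short steps, Python scripts to look and compute and a shell command to move; the robot and the scene stay as the last step left them, time stands still between calls to the robot, and variables do not carry over. Pictures are saved under pics/ and viewed, and the job is handed in when it is done.

```bash
ls; mkdir -p pics
python3 - <<'E'
from bench import *
import cv2
o=get_obs();print(o, tcp_to_grasp)
for n in ("scene","side","wrist"):
    c=camera(n); cv2.imwrite(f"pics/{n}0.png",c["color"][:,:,::-1]); print(n,{k:v for k,v in c.items() if k!="color"})
E
```

```text
pics
{'time_s': 0.0, 'q': array([-1.45029672e+00,  1.81551285e-01,  1.60799618e+00,  1.62532026e-06,
        1.35379179e+00, -2.06286102e-01]), 'dq': array([-0.00020155,  0.00080324, -0.00031052,  0.00144846,  0.00160596,
        0.0001807 ]), 'joint_efforts': array([-1.54761463e-03, -4.44885921e+01, -3.51336086e+01, -4.67673854e-04,
        9.29466274e-03,  1.68520336e-05]), 'eef_pos': array([ 0.18453302, -0.54400951,  0.23038411]), 'eef_rot': array([-8.72461454e-04,  9.86680711e-01,  1.62666566e-01,  3.82398503e-05]), 'wrist_force': array([-0.65488532, -0.1614773 , -0.16454979]), 'torque': array([ 0.0124518 , -0.02437202,  0.04366577]), 'opening': 0.9998151165035271} 0.0187
scene {'vfov': 56.39921021234555, 'cx': 323.06476448043423, 'cy': 204.44874460538142, 'eye': array([ 0.97542141, -0.29133524,  0.86740042]), 'orientation': array([-0.22728902,  0.8341371 ,  0.48553029, -0.12967397])}
side {'vfov': 50.6114492869099, 'cx': 320.3123806471892, 'cy': 202.88832283010728, 'eye': array([0.0729352 , 0.73744287, 0.77033835]), 'orientation': array([ 0.13115212, -0.23445475,  0.8562643 , -0.44118197])}
wrist {'vfov': 67.11561638594547, 'cx': 320.8487120111229, 'cy': 205.33056659123218, 'T_tool_cam': array([[ 3.95687816e-04, -9.58585022e-01, -2.84806250e-01,
         7.22053112e-02],
       [ 9.99999911e-01,  3.36714561e-04,  2.56027550e-04,
         3.98891009e-04],
       [-1.49525763e-04, -2.84806326e-01,  9.58585069e-01,
        -1.42936519e-01],
       [ 0.00000000e+00,  0.00000000e+00,  0.00000000e+00,
         1.00000000e+00]])}
```

View pics/scene0.png

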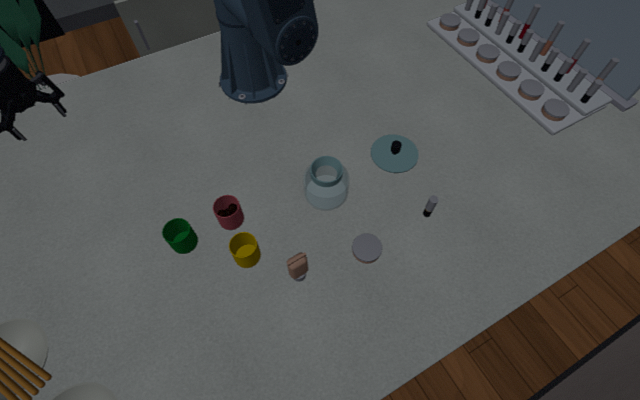

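View pics/side0.png

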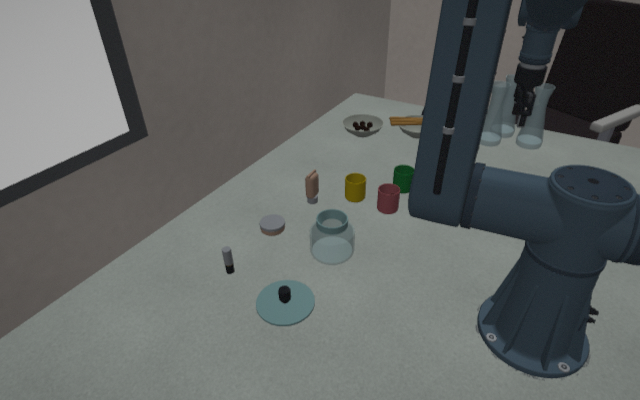

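View pics/wrist0.png

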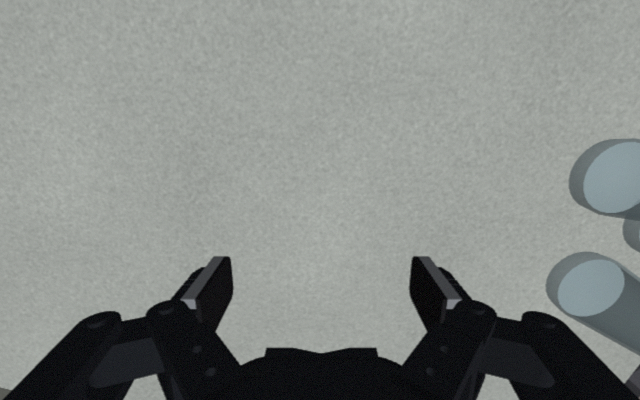

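The scene picture shows the pink cup at (228,212), yellow cup (245,250), green cup (180,236), jar (326,185), stopper (395,153), compact (367,248), lipstick (430,206) and tube (298,265). Next I measure them.

```bash
cat > h.py <<'E'
import numpy as np, cv2
from bench import get_obs,camera,tcp_to_grasp
from scipy.spatial.transform import Rotation as R
def rot(q): return R.from_quat([q[1],q[2],q[3],q[0]])
def cam(n):
    o=get_obs() if n=="wrist" else None
    c=camera(n); c["f"]=200/np.tan(np.radians(c["vfov"])/2)
    if n=="wrist":
        T=np.eye(4);T[:3,:3]=rot(o["eef_rot"]).as_matrix();T[:3,3]=o["eef_pos"];T=T@c["T_tool_cam"]
        c["Rm"]=T[:3,:3];c["eye"]=T[:3,3]
    else: c["Rm"]=rot(c["orientation"]).as_matrix()
    return c
def ray(c,u,v):
    d=c["Rm"]@np.array([(u-c["cx"])/c["f"],(v-c["cy"])/c["f"],1]);return c["eye"],d/np.linalg.norm(d)
def onz(c,u,v,z):
    e,d=ray(c,u,v);return e+d*(z-e[2])/d[2]
def proj(c,p):
    x=c["Rm"].T@(np.array(p)-c["eye"]);return x[0]/x[2]*c["f"]+c["cx"],x[1]/x[2]*c["f"]+c["cy"]
def save(n,img,crop=None,s=1):
    if crop: x0,y0,x1,y1=crop;img=img[y0:y1,x0:x1]
    cv2.imwrite("pics/"+n,cv2.resize(img[:,:,::-1],None,fx=s,fy=s,interpolation=cv2.INTER_CUBIC))
def blob(c,lo,hi,crop):
    x0,y0,x1,y1=crop;h=cv2.cvtColor(c["color"][y0:y1,x0:x1],cv2.COLOR_RGB2HSV)
    m=cv2.inRange(h,np.array(lo),np.array(hi));n,l,s,ce=cv2.connectedComponentsWithStats(m)
    i=1+np.argmax(s[1:,4]);return (l==i).astype(np.uint8),s[i],ce[i]+[x0,y0]
E
python3 - <<'E'
from h import *
c=cam("scene"); d=cam("side")
save("s1.png",c["color"],(150,120,450,290),2.6); save("d1.png",d["color"],(210,150,420,330),3.8)
def hsv(c,u,v): return cv2.cvtColor(c["color"],cv2.COLOR_RGB2HSV)[v,u]
print(hsv(c,226,220),hsv(c,380,155),hsv(d,388,205),hsv(d,270,310),hsv(c,240,218),hsv(c,350,160))
E
```

```text
[177 131  64] [95 69 93] [177 111  83] [ 90  59 121] [174 141  49] [ 75  10 104]
```

View pics/s1.png

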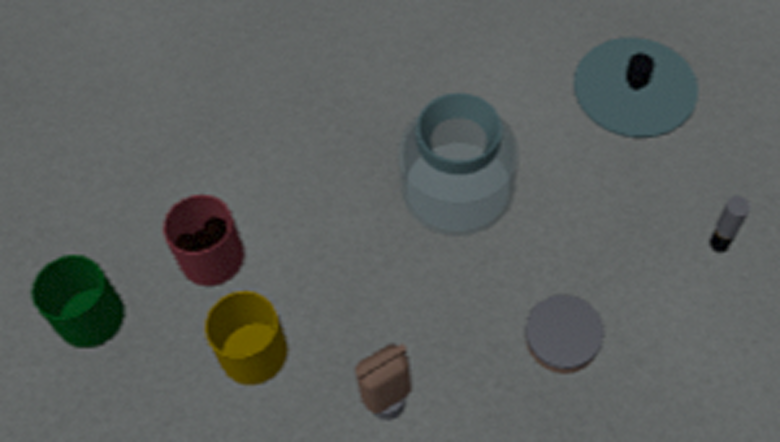

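View pics/d1.png

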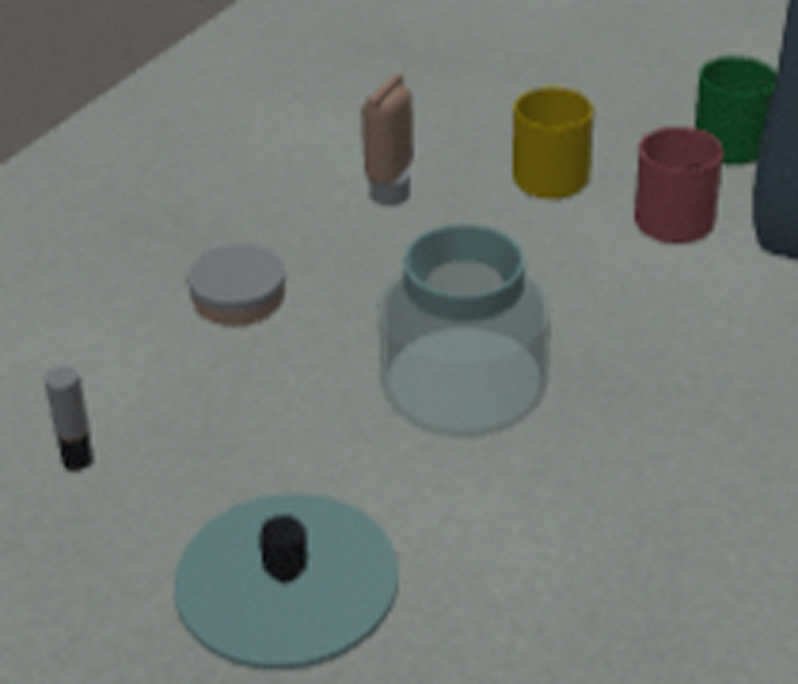

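Run:
```python
from h import *
C={"scene":cam("scene"),"side":cam("side")}
def hullpts(c,lo,hi,crop):
    m,s,ce=blob(c,lo,hi,crop); k=cv2.findContours(m,cv2.RETR_EXTERNAL,cv2.CHAIN_APPROX_NONE)[0]
    k=max(k,key=cv2.contourArea);h=cv2.convexHull(k);M=cv2.moments(h)
    return h[:,0]+np.array(crop[:2]),np.array([M["m10"]/M["m00"],M["m01"]/M["m00"]])+crop[:2],s
spec={"cup":((168,70,30),(180,255,255),{"scene":(205,185,250,240),"side":(370,175,410,220)},.036),
"stopper":((80,45,60),(105,255,255),{"scene":(365,125,425,180),"side":(250,270,320,330)},.026),
"neck":((80,38,40),(105,255,255),{"scene":(300,145,355,190),"side":(312,205,352,237)},.101),
"knob":((0,0,0),(180,255,35),{"scene":(385,135,408,157),"side":(275,282,295,305)},.049),
"compact":((105,12,60),(150,255,255),{"scene":(340,225,390,270),"side":(255,210,290,230)},.028)}
for n,(lo,hi,cr,z) in spec.items():
    rays=[]
    for k,c in C.items():
        try:h,ce,s=hullpts(c,lo,hi,cr[k])
        except Exception as e: print(n,k,e);continue
        pts=np.array([onz(c,*(p),z)[:2] for p in h],np.float32); (q,r)=cv2.minEnclosingCircle(pts*1000)
        print(n,k,"px",ce.round(1),"bbox",s[:5],"onplane",onz(c,*ce,z).round(4),"circ",np.round(q,1),round(r,1)); rays.append(ray(c,*ce))
    if len(rays)==2:
        (e1,d1),(e2,d2)=rays;t=np.linalg.lstsq(np.c_[d1,-d2],e2-e1,rcond=None)[0]
        a,b=e1+t[0]*d1,e2+t[1]*d2;print("  tri",((a+b)/2).round(4),"gap",np.linalg.norm(a-b).round(4))
c=C["scene"]
for n,u,v,z in [("tube top",150+384/2.6,120+362/2.6,.106),("tube base",150+390/2.6,120+408/2.6,0),("lip",150+736/2.6,120+204/2.6,.076),("yel rim",150+243/2.6,120+318/2.6,.072),("green rim",150+70/2.6,120+284/2.6,.072),("pink rim",150+200/2.6,120+225/2.6,.072)]: print(n,onz(c,u,v,z).round(3))
```

```text
cup scene px [228.  211.7] bbox [  8  10  31  35 638] onplane [ 0.4536 -0.2689  0.036 ] circ [ 453.1 -269.5] 52.4
cup side px [387.7 198.2] bbox [  7   9  23  30 554] onplane [ 0.4573 -0.2698  0.036 ] circ [ 455.5 -273.3] 80.1
  tri [ 0.4558 -0.2684  0.0379] gap 0.0021
stopper scene px [394.1 153.3] bbox [   6   10   47   38 1301] onplane [0.5024 0.2148 0.026 ] circ [500.  215.6] 68.8
stopper side px [284.8 302.6] bbox [   6   10   59   46 1915] onplane [0.4958 0.2209 0.026 ] circ [498. 218.] 68.1
  tri [0.4991 0.2176 0.0208] gap 0.0009
neck scene px [326.  171.4] bbox [  9  11  35  32 607] onplane [ 0.5075 -0.0125  0.101 ] circ [505.8 -12.6] 48.6
neck side px [331.6 221.6] bbox [  4   4  32  26 549] onplane [ 0.5053 -0.0114  0.101 ] circ [505.7 -13.9] 53.6
  tri [ 0.5063 -0.0123  0.0998] gap 0.0009
knob scene px [395.5 146.9] bbox [  6   6  10  13 103] onplane [0.4987 0.2174 0.049 ] circ [498.9 217.5] 23.3
knob side px [284.  294.2] bbox [  4   5  11  16 143] onplane [0.4985 0.2174 0.049 ] circ [499.4 218.4] 23.9
  tri [0.4986 0.2174 0.0489] gap 0.0002
compact scene px [366.6 247.1] bbox [ 12   9  30  28 659] onplane [ 0.708  -0.0122  0.028 ] circ [707.5 -11.6] 37.3
compact side px [271.6 222.3] bbox [  5   5  24  15 202] onplane [ 0.7001 -0.0046  0.028 ] circ [699.3  -4.7] 38.5
  tri [ 0.7056 -0.0104  0.0219] gap 0.001
tube top [ 0.683 -0.184  0.106]
tube base [ 0.685 -0.186  0.   ]
lip [0.694 0.187 0.076]
yel rim [ 0.57  -0.27   0.072]
green rim [ 0.461 -0.394  0.072]
pink rim [ 0.461 -0.267  0.072]
```

```bash
cat > goto.py <<'E'
# usage: goto.py x y z [tiltdeg]  -> needed delta in tool axes (cm) from measured pose; rotation needed first to tool y=+X, tilt about world X
import sys; from h import *
o=get_obs();r=rot(o["eef_rot"]);a=list(map(float,sys.argv[1:]))
np.set_printoptions(precision=3,suppress=True)
print("t",round(o["time_s"],2),"pos",o["eef_pos"],"q",o["q"],"F",o["wrist_force"],"op",round(o["opening"],3))
if len(a)>3:
    base=R.from_matrix(np.array([[0,1,0],[1,0,0],[0,0,-1.]]).T) # cols x=+Y y=+X z=-Z
    tgt=base*R.from_euler("y",a[3],degrees=True) if True else 0
    print("rotvec tool",(r.inv()*tgt).as_rotvec())
if len(a)>2: print("delta cm (current axes)",r.inv().apply(np.array(a[:3])-o["eef_pos"])*100, "in final axes" if len(a)>3 else "", tgt.inv().apply(np.array(a[:3])-o["eef_pos"])*100 if len(a)>3 else "")
E
python3 goto.py .456 -.16 .25 0
```

```text
t 0.35 pos [ 0.185 -0.544  0.231] q [-1.45   0.181  1.607 -0.     1.354 -0.206] F [ 0.037 -0.848 -0.051] op 1.002
rotvec tool [-0.    -0.    -1.244]
delta cm (current axes) [ 38.048 -27.698  -1.879] in final axes [38.447 27.14  -1.891]
```

```bash
python3 -m inch '[{"delta_pos":[3,-1,-0.2],"rotation":[0,0,-0.138]},{"delta_pos":[3,-1,-0.2],"rotation":[0,0,-0.138]},{"delta_pos":[3,0,-0.2],"rotation":[0,0,-0.138]},{"delta_pos":[3,0,-0.2],"rotation":[0,0,-0.138]},{"delta_pos":[3,1,-0.2],"rotation":[0,0,-0.138]},{"delta_pos":[3,1,-0.2],"rotation":[0,0,-0.138]},{"delta_pos":[3,2,-0.2],"rotation":[0,0,-0.138]},{"delta_pos":[3,2,-0.2],"rotation":[0,0,-0.138]},{"delta_pos":[3,2,-0.2],"rotation":[0,0,-0.138]},{"delta_pos":[0,0,0],"rotation":[0,0,0]}]' 8.54; python3 goto.py .456 -.16 .25 0
```

```text
time_s: 1.35
eef_pos: [0.4145, -0.3563, 0.2496]
eef_rot: [0.0, 0.705, 0.709, 0.001]
wrist_force: [0.1, -0.3, 0.2]
opening: 1.004
t 1.35 pos [ 0.414 -0.356  0.25 ] q [-0.928  0.101  1.659  0.001  1.381 -0.934] F [ 0.094 -0.329  0.189] op 1.004
rotvec tool [ 0.001 -0.001  0.006]
delta cm (current axes) [19.602  4.262 -0.018] in final axes [19.626  4.151 -0.037]
```

```bash
python3 -m inch '[{"delta_pos":[3.9,0.8,0],"rotation":[0,0,0]},{"delta_pos":[3.9,0.8,0],"rotation":[0,0,0]},{"delta_pos":[3.9,0.8,0],"rotation":[0,0,0]},{"delta_pos":[3.9,0.8,0],"rotation":[0,0,0]},{"delta_pos":[3.9,0.9,0],"rotation":[0,0,0]},{"delta_pos":[0,0,0],"rotation":[0,-0.14,0]},{"delta_pos":[0,0,0],"rotation":[0,-0.14,0]},{"delta_pos":[0,0,0],"rotation":[0,-0.14,0]},{"delta_pos":[0,0,0],"rotation":[0,-0.14,0]},{"delta_pos":[0,0,0],"rotation":[0,-0.14,0]}]'; python3 goto.py .456 -.204 .12 -40
```

```text
time_s: 2.35
eef_pos: [0.454, -0.1646, 0.2508]
eef_rot: [0.246, 0.665, 0.662, -0.243]
wrist_force: [-0.1, -0.2, -1.0]
opening: 0.999
t 2.35 pos [ 0.454 -0.165  0.251] q [-0.169 -0.031  1.954 -0.758  1.195  0.117] F [-0.105 -0.207 -1.019] op 0.999
rotvec tool [ 0.002  0.008 -0.005]
delta cm (current axes) [ 5.49   0.145 12.504] in final axes [ 5.388  0.196 12.548]
```

```bash
python3 -m inch '[{"delta_pos":[1.4,0,3.1],"rotation":[0,0,0]},{"delta_pos":[1.4,0,3.1],"rotation":[0,0,0]},{"delta_pos":[1.3,0.1,3.1],"rotation":[0,0,0]},{"delta_pos":[1.3,0,3.1],"rotation":[0,0,0]},{"delta_pos":[0,0,0],"rotation":[0,0,0]}]'
python3 - <<'E'
from h import *
c=cam("wrist"); save("w2.png",c["color"]); print([np.round(proj(c,p)) for p in [(.456,-.269,0),(.456,-.269,.072)]])
E
python3 goto.py .456 -.281 .028 -40
```

```text
time_s: 2.85
eef_pos: [0.4508, -0.2033, 0.1155]
eef_rot: [0.239, 0.665, 0.664, -0.245]
wrist_force: [-0.6, 0.2, -0.5]
opening: 1.005
[array([328., 171.]), array([328., 242.])]
t 2.9 pos [ 0.452 -0.203  0.118] q [-0.258  0.191  2.035 -0.885  0.937  0.299] F [0.196 0.396 0.177] op 0.997
rotvec tool [-0.006  0.001 -0.   ]
delta cm (current axes) [-0.157  0.434 11.884] in final axes [-0.167  0.359 11.886]
```

View pics/w2.png

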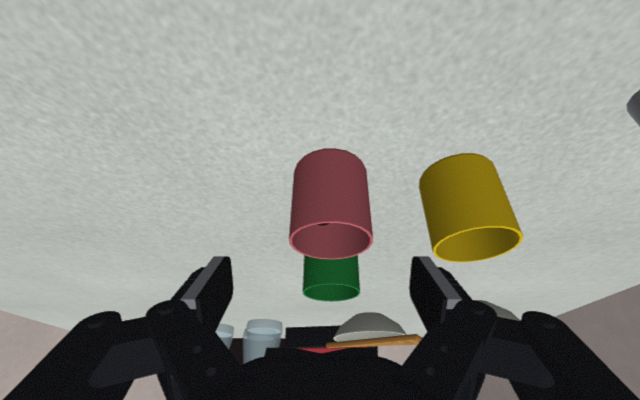

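The wrist view shows the pink cup's rim centred at about (331,240), 2–3 px right of where I predicted it. The fingers straddle it and the yellow cup at (470,205) stays clear to the right. I advance onto the pink cup.

```bash
python3 -m inch '[{"delta_pos":[0,0.5,2],"rotation":[0,0,0]},{"delta_pos":[0,0.1,2],"rotation":[0,0,0]},{"delta_pos":[0,0,2],"rotation":[0,0,0]},{"delta_pos":[0,0,2],"rotation":[0,0,0]},{"delta_pos":[0,0,2],"rotation":[0,0,0]},{"delta_pos":[-0.1,0,2],"rotation":[0,0,0]},{"delta_pos":[0,0,0],"rotation":[0,0,0]}]'; python3 goto.py .458 -.281 .028 -40;python3 - <<'E'
from h import *
c=cam("wrist"); save("w3.png",c["color"])
E
```

```text
time_s: 3.6
eef_pos: [0.4605, -0.2824, 0.0294]
eef_rot: [0.243, 0.666, 0.663, -0.243]
wrist_force: [-1.1, 0.6, -0.7]
opening: 1.003
t 3.6 pos [ 0.46  -0.282  0.029] q [-0.419  0.412  2.005 -1.085  0.73   0.431] F [-1.097  0.612 -0.651] op 1.003
rotvec tool [-0.002  0.003 -0.004]
delta cm (current axes) [ 0.198 -0.249  0.019] in final axes [ 0.199 -0.248  0.019]
```

View pics/w3.png

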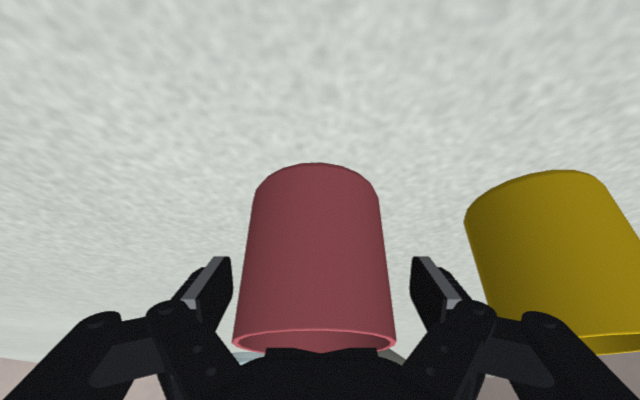

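```bash
python3 -m inch '[{"delta_pos":[0,-0.2,0.2],"rotation":[0,0,0]},{"delta_pos":[0,0,0],"rotation":[0,0,0]}]'; python3 -m inch '[{"delta_pos":[0,0,0],"rotation":[0,0,0]},{"delta_pos":[0,0,0],"rotation":[0,0,0]},{"delta_pos":[0,0,0],"rotation":[0,0,0]},{"delta_pos":[0,0,0],"rotation":[0,0,0]},{"delta_pos":[0,0,0],"rotation":[0,0,0]},{"delta_pos":[0,0,0],"rotation":[0,0,0]}]' 5.5;python3 goto.py .458 -.15 .3;python3 - <<'E'
from h import *
c=cam("wrist"); save("w4.png",c["color"])
E
```

```text
time_s: 3.85
eef_pos: [0.4587, -0.2821, 0.0283]
eef_rot: [0.243, 0.665, 0.663, -0.242]
wrist_force: [-0.1, 0.1, -0.5]
opening: 0.999
time_s: 4.45
eef_pos: [0.4589, -0.2822, 0.0282]
eef_rot: [0.243, 0.665, 0.664, -0.243]
wrist_force: [-1.3, 4.3, 7.5]
opening: 0.766
t 4.45 pos [ 0.459 -0.282  0.028] q [-0.421  0.411  2.011 -1.093  0.725  0.436] F [-1.349  4.314  7.491] op 0.766
delta cm (current axes) [ -7.44   -0.078 -29.291]
```

View pics/w4.png

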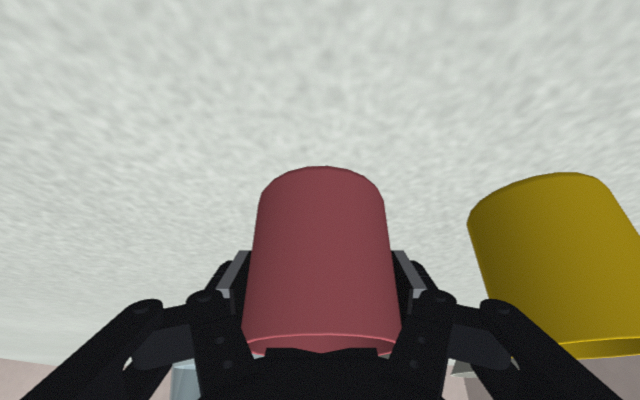

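```bash
python3 -m inch '[{"delta_pos":[-0.6,0,-0.8],"rotation":[0,0,0]},{"delta_pos":[-1.3,0,-1.5],"rotation":[0,0,0]},{"delta_pos":[-1.9,0,-2.3],"rotation":[0,0,0]},{"delta_pos":[-1.9,0,-2.3],"rotation":[0,0,0]},{"delta_pos":[-1.9,0,-2.3],"rotation":[0,0,0]},{"delta_pos":[-1.9,0,-2.3],"rotation":[0,0,0]},{"delta_pos":[-1.9,0,-2.3],"rotation":[0,0,0]},{"delta_pos":[-1.9,0,-2.3],"rotation":[0,0,0]},{"delta_pos":[0,0,0],"rotation":[0,0,0]}]';python3 goto.py .508 .05 .25;python3 - <<'E'
from h import *
c=cam("scene"); save("s5.png",c["color"],(150,90,450,290),2.6)
c=cam("wrist"); save("w5.png",c["color"])
E
```

```text
time_s: 5.4
eef_pos: [0.4603, -0.2808, 0.2412]
eef_rot: [0.246, 0.665, 0.663, -0.241]
wrist_force: [-0.3, 0.4, -1.6]
opening: 0.767
t 5.4 pos [ 0.46  -0.281  0.241] q [-0.417  0.004  1.94  -0.766  1.016 -0.056] F [-0.307  0.374 -1.641] op 0.767
delta cm (current axes) [ 24.688   4.742 -22.044]
```

View pics/s5.png

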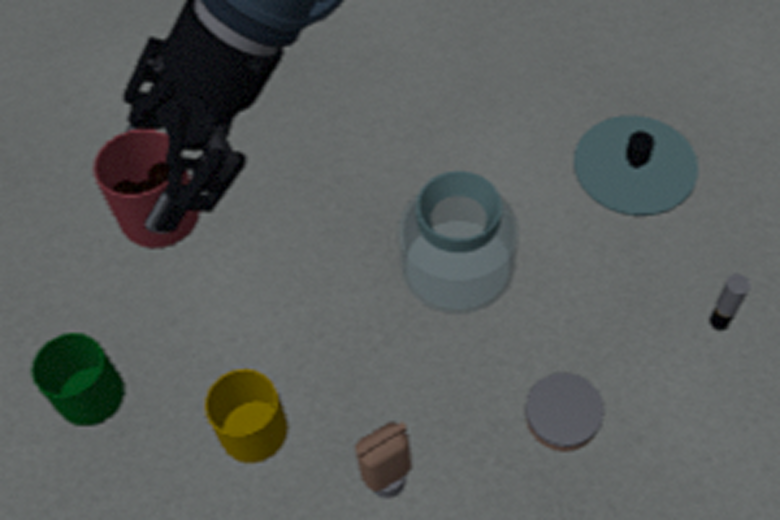

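View pics/w5.png

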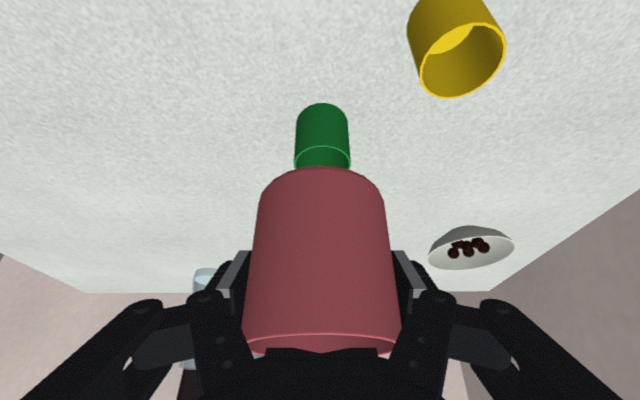

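The cup is gripped upright with the balls inside; in the scene crop its rim is at (150,160). I carry it over to the jar.

```bash
python3 -m inch '[{"delta_pos":[1.5,0.3,-1.1],"rotation":[0,0,0]},{"delta_pos":[2.8,0.5,-2.1],"rotation":[0,0,0]},{"delta_pos":[3,0.6,-2.2],"rotation":[0,0,0]},{"delta_pos":[3,0.6,-2.2],"rotation":[0,0,0]},{"delta_pos":[3,0.6,-2.2],"rotation":[0,0,0]},{"delta_pos":[3,0.6,-2.2],"rotation":[0,0,0]},{"delta_pos":[3,0.6,-2.2],"rotation":[0,0,0]},{"delta_pos":[2.8,0.5,-2.1],"rotation":[0,0,0]},{"delta_pos":[2,0.3,-1.5],"rotation":[0,0,0]},{"delta_pos":[1,0.2,-0.7],"rotation":[0,0,0]}]';python3 goto.py .508 .027 .22 -40
```

```text
time_s: 6.5
eef_pos: [0.5058, 0.0327, 0.2132]
eef_rot: [0.241, 0.664, 0.665, -0.244]
wrist_force: [-0.3, -0.0, -1.0]
opening: 0.764
t 6.5 pos [0.506 0.033 0.213] q [ 0.227  0.249  1.726 -0.689  1.405  0.428] F [-0.261 -0.018 -0.962] op 0.764
rotvec tool [-0.003  0.002  0.003]
delta cm (current axes) [-0.873  0.216 -0.158] in final axes [-0.872  0.219 -0.159]
```

Now I rotate about the lip, 0.13 rad per row.

```bash
python3 -m inch '[{"delta_pos":[0.3,0.2,-0.6],"rotation":[0,0.13,0]},{"delta_pos":[0.3,0,-0.6],"rotation":[0,0.13,0]},{"delta_pos":[0.3,0,-0.6],"rotation":[0,0.13,0]},{"delta_pos":[0.3,0,-0.6],"rotation":[0,0.13,0]},{"delta_pos":[0.3,0,-0.6],"rotation":[0,0.13,0]},{"delta_pos":[0.3,0,-0.6],"rotation":[0,0.13,0]},{"delta_pos":[0.3,0,-0.6],"rotation":[0,0.13,0]},{"delta_pos":[0.3,0,-0.6],"rotation":[0,0.13,0]},{"delta_pos":[0.3,0,-0.6],"rotation":[0,0.1,0]},{"delta_pos":[0,0,0],"rotation":[0,0,0]}]';cat >lip.py <<'E'
from h import *
o=get_obs();r=rot(o["eef_rot"]);p=o["eef_pos"]
lip=p+r.apply([-.0434,0,-.0209]);u=r.apply([-.643,0,-.766])
print("t",o["time_s"],"lip",lip.round(4),"cup tilt deg",np.degrees(np.arccos(u[2])).round(1),"u",u.round(3),"q",o["q"].round(2),"op",o["opening"],
 "to target lip(.507,.0075,.128) tool cm",(r.inv().apply(np.array([.507,.0075,.128])-lip)*100).round(2))
c=cam("side");save(f"d{int(o['time_s']*100)}.png",c["color"],(180,100,460,310),2.8)
c=cam("scene");save(f"s{int(o['time_s']*100)}.png",c["color"],(200,60,450,250),3)
E
python3 lip.py; ls pics
```

```text
time_s: 7.5
eef_pos: [0.5083, 0.0623, 0.2595]
eef_rot: [-0.155, 0.693, 0.687, 0.154]
wrist_force: [0.5, -0.9, -2.3]
opening: 0.766
t 7.5 lip [0.5079 0.0141 0.2599] cup tilt deg 65.3 u [-0.005 -0.908  0.418] q [-0.38  0.04  1.76  0.41  1.51 -0.43] op 0.7655034503648275 to target lip(.507,.0075,.128) tool cm [-6.23 -0.04 11.64]
d1.png
d750.png
s1.png
s5.png
s750.png
scene0.png
side0.png
w2.png
w3.png
w4.png
w5.png
wrist0.png
```

```bash
python3 -m inch '[{"delta_pos":[0.3,0,-0.6],"rotation":[0,0.13,0]},{"delta_pos":[0.3,0,-0.6],"rotation":[0,0.13,0]},{"delta_pos":[-1.4,0,1.5],"rotation":[0,0,0]},{"delta_pos":[-1.4,0,1.5],"rotation":[0,0,0]},{"delta_pos":[-1.4,0,1.5],"rotation":[0,0,0]},{"delta_pos":[-1.4,0,1.5],"rotation":[0,0,0]},{"delta_pos":[-1.4,0,1.5],"rotation":[0,0,0]},{"delta_pos":[0,0,0],"rotation":[0,0,0]}]';python3 lip.py; ls pics|tail -3
```

```text
time_s: 8.4
eef_pos: [0.5067, 0.0608, 0.1693]
eef_rot: [-0.244, 0.665, 0.664, 0.24]
wrist_force: [0.3, 1.1, -2.5]
opening: 0.764
t 8.4 lip [0.5066 0.0142 0.1574] cup tilt deg 80.1 u [ 0.001 -0.985  0.172] q [-0.5   0.25  1.83  0.6   1.47 -0.69] op 0.7644035929027646 to target lip(.507,.0075,.128) tool cm [-2.4   0.05  1.82]
w4.png
w5.png
wrist0.png
```

```bash
ls pics; python3 -c "
import cv2,numpy as np
a=cv2.imread('pics/d840.png');b=cv2.imread('pics/s840.png');print(a.shape,b.shape)"
```

```text
d1.png
d750.png
d840.png
s1.png
s5.png
s750.png
s840.png
scene0.png
side0.png
w2.png
w3.png
w4.png
w5.png
wrist0.png
(588, 784, 3) (570, 750, 3)
```

View pics/d840.png

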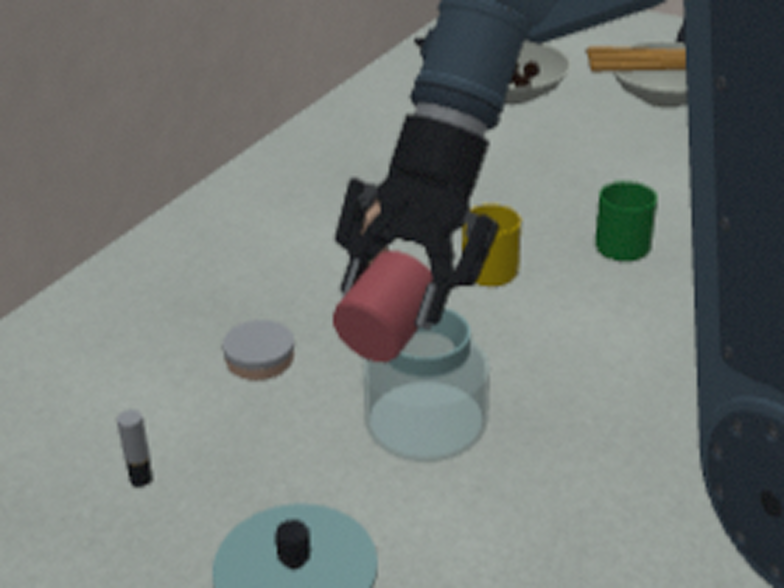

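View pics/s840.png

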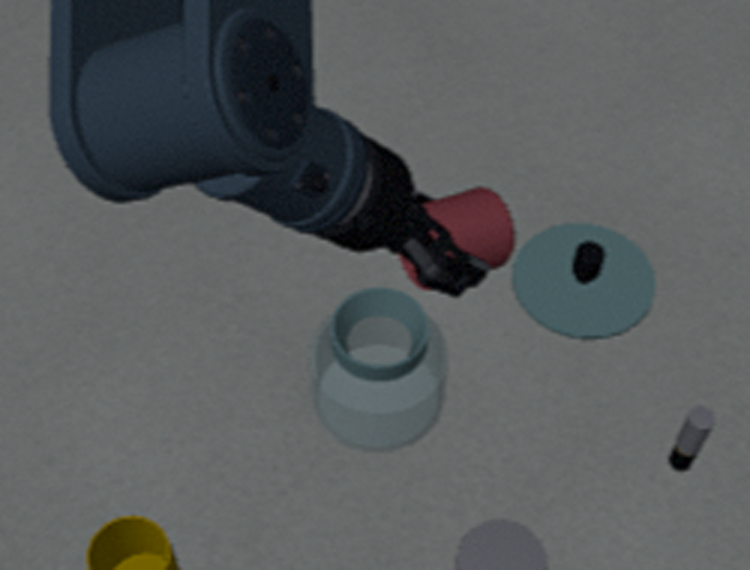

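The jar is still empty and the cup's mouth hangs over the neck. I lower it and tip it slowly.

```bash
python3 -m inch '[{"delta_pos":[-1.2,0,0.9],"rotation":[0,0,0]},{"delta_pos":[-1.2,0,0.9],"rotation":[0,0,0]},{"delta_pos":[0.15,0,-0.3],"rotation":[0,0.06,0]},{"delta_pos":[0.15,0,-0.3],"rotation":[0,0.06,0]},{"delta_pos":[0.15,0,-0.3],"rotation":[0,0.06,0]},{"delta_pos":[0.15,0,-0.3],"rotation":[0,0.06,0]},{"delta_pos":[0,0,0],"rotation":[0,0,0]}]';python3 lip.py; python3 -m inch '[{"delta_pos":[0.15,0,-0.3],"rotation":[0,0.06,0]},{"delta_pos":[0.15,0,-0.3],"rotation":[0,0.06,0]},{"delta_pos":[0,0,0],"rotation":[0,0,0]},{"delta_pos":[0.15,0,-0.3],"rotation":[0,0.06,0]},{"delta_pos":[0,0,0],"rotation":[0,0,0]},{"delta_pos":[0.15,0,-0.3],"rotation":[0,0.06,0]},{"delta_pos":[0,0,0],"rotation":[0,0,0]}]';python3 lip.py; ls -t pics|head -4
```

```text
time_s: 9.2
eef_pos: [0.5086, 0.0472, 0.1541]
eef_rot: [-0.321, 0.632, 0.629, 0.321]
wrist_force: [1.4, -0.2, -2.5]
opening: 0.769
t 9.2 lip [0.5083 0.0047 0.1313] cup tilt deg 93.9 u [-0.004 -0.998 -0.069] q [-0.61  0.41  1.8   0.73  1.59 -0.84] op 0.769163525281406 to target lip(.507,.0075,.128) tool cm [-0.1  -0.14  0.42]
time_s: 10.0
eef_pos: [0.5087, 0.0411, 0.1664]
eef_rot: [-0.393, 0.589, 0.587, 0.393]
wrist_force: [-0.3, 0.8, -1.5]
opening: 0.765
t 10.0 lip [0.5086 0.0052 0.1343] cup tilt deg 107.5 u [-0.002 -0.954 -0.301] q [-0.67  0.53  1.75  0.83  1.75 -0.92] op 0.7647346859431734 to target lip(.507,.0075,.128) tool cm [-0.49 -0.16  0.46]
s1000.png
d1000.png
s919.png
d919.png
```

View pics/d1000.png

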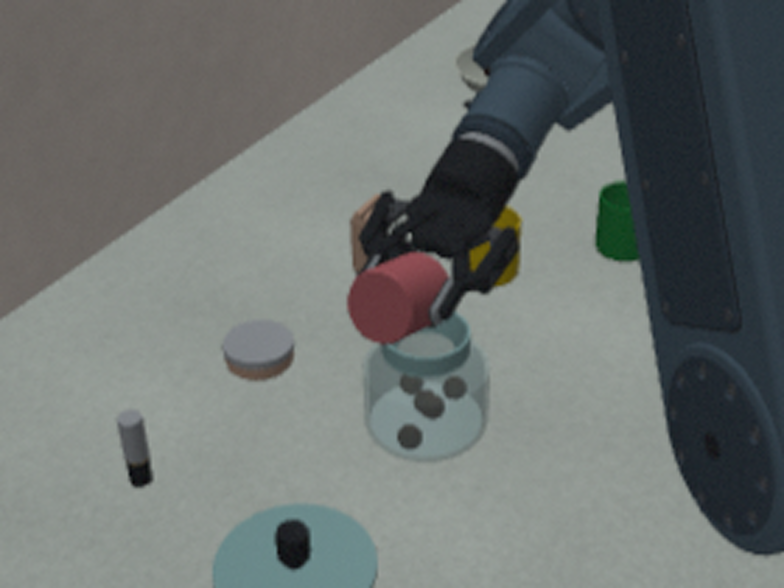

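View pics/s1000.png

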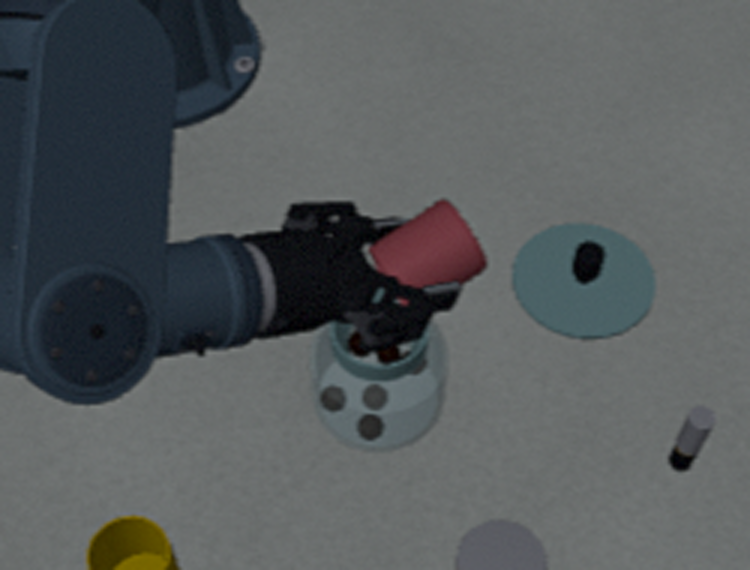

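The side view shows at least five balls in the jar. I tip a bit more.

```bash
python3 -m inch '[{"delta_pos":[0.15,0,-0.3],"rotation":[0,0.07,0]},{"delta_pos":[0.15,0,-0.3],"rotation":[0,0.07,0]},{"delta_pos":[0.15,0,-0.3],"rotation":[0,0.07,0]},{"delta_pos":[0.15,0,-0.3],"rotation":[0,0.07,0]},{"delta_pos":[0,0,0],"rotation":[0,0,0]},{"delta_pos":[0,0,0],"rotation":[0,0,0]},{"delta_pos":[0,0,0],"rotation":[0,0,0]}]';python3 lip.py; ls -t pics|head -2
```

```text
time_s: 10.8
eef_pos: [0.509, 0.0314, 0.1765]
eef_rot: [-0.47, 0.528, 0.527, 0.471]
wrist_force: [1.2, 0.1, -0.6]
opening: 0.768
t 10.8 lip [0.509  0.0057 0.1357] cup tilt deg 123.5 u [-0.001 -0.834 -0.552] q [-0.71  0.7   1.69  0.94  1.94 -0.99] op 0.7682820929902606 to target lip(.507,.0075,.128) tool cm [-0.75 -0.2   0.26]
s1080.png
d1080.png
```

View pics/d1080.png

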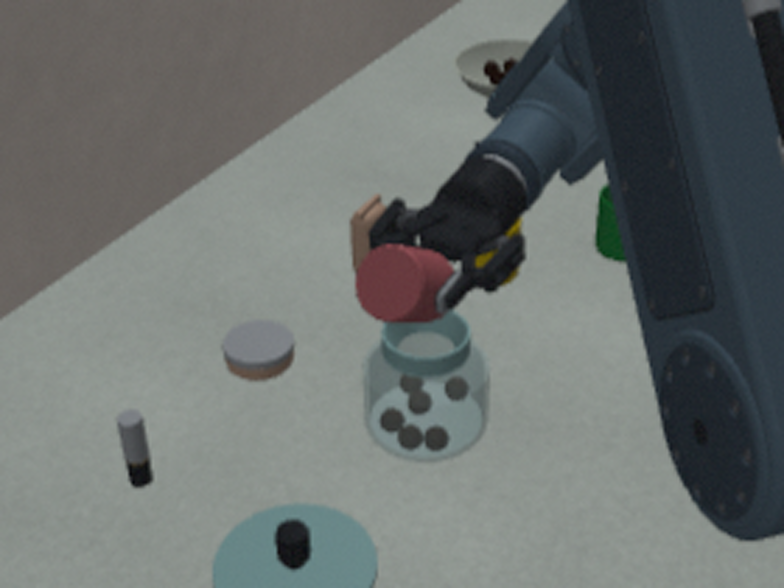

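View pics/s1080.png

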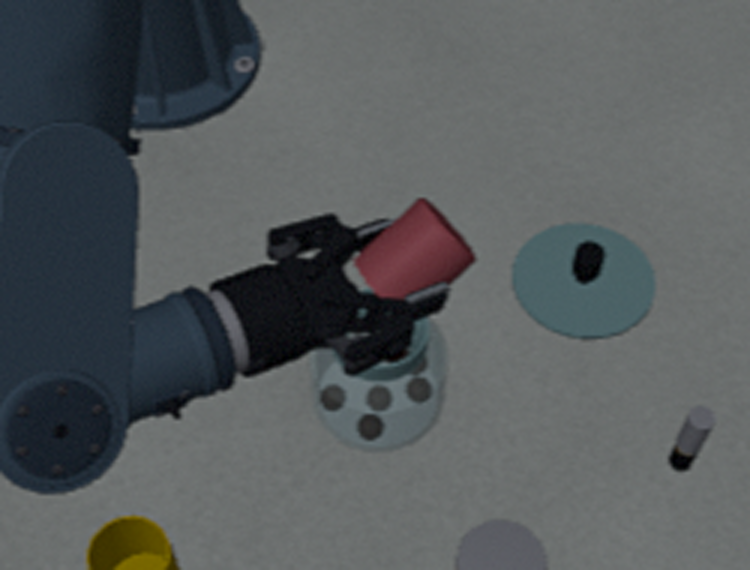

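All six balls are in the jar; the side crop shows them at (411,383), (456,388), (419,403), (391,420), (410,437) and (436,438). I raise the cup and turn it upright.

```bash
python3 -m inch '[{"delta_pos":[2,0,0],"rotation":[0,0,0]},{"delta_pos":[4,0,0],"rotation":[0,0,0]},{"delta_pos":[4,0,0],"rotation":[0,0,0]},{"delta_pos":[2,0,0],"rotation":[0,0,0]},{"delta_pos":[-0.3,0,0.6],"rotation":[0,-0.14,0]},{"delta_pos":[-0.3,0,0.6],"rotation":[0,-0.14,0]},{"delta_pos":[-0.3,0,0.6],"rotation":[0,-0.14,0]},{"delta_pos":[-0.3,0,0.6],"rotation":[0,-0.14,0]},{"delta_pos":[-0.3,0,0.6],"rotation":[0,-0.14,0]},{"delta_pos":[-0.3,0,0.6],"rotation":[0,-0.14,0]}]';python3 -m inch '[{"delta_pos":[-0.3,0,0.6],"rotation":[0,-0.14,0]},{"delta_pos":[-0.3,0,0.6],"rotation":[0,-0.14,0]},{"delta_pos":[-0.3,0,0.6],"rotation":[0,-0.14,0]},{"delta_pos":[-0.3,0,0.6],"rotation":[0,-0.14,0]},{"delta_pos":[-0.3,0,0.6],"rotation":[0,-0.14,0]},{"delta_pos":[-0.3,0,0.6],"rotation":[0,-0.14,0]},{"delta_pos":[-0.3,0,0.6],"rotation":[0,-0.14,0]},{"delta_pos":[-0.3,0,0.6],"rotation":[0,-0.14,0]},{"delta_pos":[-0.3,0,0.6],"rotation":[0,-0.14,0]},{"delta_pos":[0,0,0],"rotation":[0,0,0]}]';python3 goto.py .458 -.28 .2 -40
```

```text
time_s: 11.9
eef_pos: [0.509, 0.0677, 0.2651]
eef_rot: [-0.212, 0.675, 0.674, 0.215]
wrist_force: [0.3, 0.4, -1.8]
opening: 0.771
time_s: 12.9
eef_pos: [0.5067, 0.0478, 0.2093]
eef_rot: [0.221, 0.67, 0.672, -0.225]
wrist_force: [-0.3, 1.0, -2.5]
opening: 0.768
t 12.9 pos [0.507 0.048 0.209] q [ 0.228  0.242  1.718 -0.633  1.395  0.408] F [-0.331  1.037 -2.54 ] op 0.768
rotvec tool [-0.003 -0.056  0.005]
delta cm (current axes) [-25.671  -4.919  20.392] in final axes [-24.51   -4.87   21.785]
```

```bash
python3 -m inch '[{"delta_pos":[0,0,0],"rotation":[0,-0.056,0]},{"delta_pos":[-2,-0.5,1.8],"rotation":[0,0,0]},{"delta_pos":[-3.2,-0.6,2.8],"rotation":[0,0,0]},{"delta_pos":[-3.2,-0.6,2.8],"rotation":[0,0,0]},{"delta_pos":[-3.2,-0.6,2.8],"rotation":[0,0,0]},{"delta_pos":[-3.2,-0.6,2.9],"rotation":[0,0,0]},{"delta_pos":[-3.2,-0.6,2.9],"rotation":[0,0,0]},{"delta_pos":[-3.2,-0.6,2.9],"rotation":[0,0,0]},{"delta_pos":[-2.3,-0.5,2],"rotation":[0,0,0]},{"delta_pos":[-1,-0.3,0.9],"rotation":[0,0,0]}]';python3 goto.py .458 -.2817 .038 -40
python3 - <<'E'
from h import *
c=cam("scene"); save("s6.png",c["color"],(150,90,450,290),2.6)
E
```

```text
time_s: 13.9
eef_pos: [0.458, -0.2847, 0.2032]
eef_rot: [0.241, 0.667, 0.662, -0.241]
wrist_force: [0.2, -0.3, -0.7]
opening: 0.768
t 13.9 pos [ 0.458 -0.285  0.203] q [-0.429  0.059  1.967 -0.794  0.958 -0.   ] F [ 0.247 -0.263 -0.746] op 0.768
rotvec tool [-0.002 -0.003 -0.007]
delta cm (current axes) [10.813 -0.053 12.498] in final axes [10.85  -0.001 12.467]
```

View pics/s6.png

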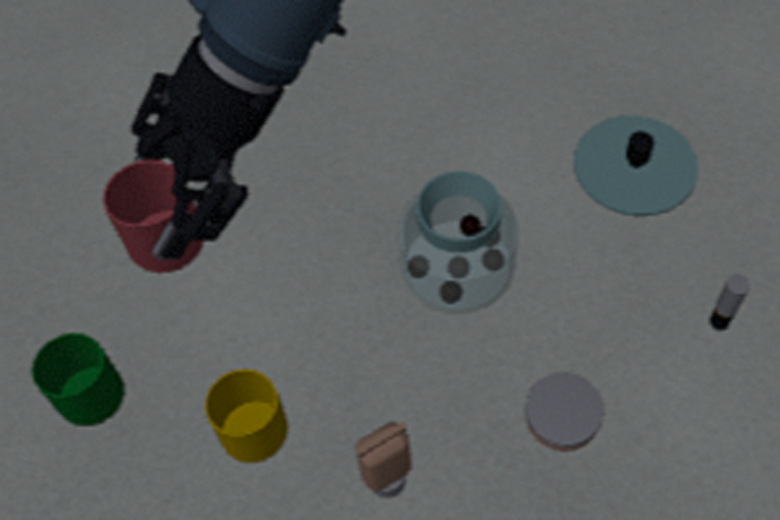

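The pink cup is empty and upright. I lower it where it stood.

```bash
python3 -m inch '[{"delta_pos":[1.2,0,1.4],"rotation":[0,0,0]},{"delta_pos":[2.1,0,2.6],"rotation":[0,0,0]},{"delta_pos":[2.1,0,2.6],"rotation":[0,0,0]},{"delta_pos":[2.1,0,2.6],"rotation":[0,0,0]},{"delta_pos":[1.8,0,2.1],"rotation":[0,0,0]},{"delta_pos":[1,0,1.2],"rotation":[0,0,0]},{"delta_pos":[0.5,0,0.6],"rotation":[0,0,0]},{"delta_pos":[0,0,0],"rotation":[0,0,0]},{"delta_pos":[0,0,0],"rotation":[0,0,0]}]';python3 goto.py .458 -.2817 .0282 -40
```

```text
time_s: 14.85
eef_pos: [0.46, -0.2831, 0.0332]
eef_rot: [0.242, 0.665, 0.664, -0.241]
wrist_force: [0.2, -0.7, -1.8]
opening: 0.769
t 14.85 pos [ 0.46  -0.283  0.033] q [-0.424  0.399  2.008 -1.073  0.728  0.412] F [ 0.194 -0.694 -1.837] op 0.769
rotvec tool [ 0.    -0.002 -0.002]
delta cm (current axes) [ 0.424 -0.197  0.296] in final axes [ 0.425 -0.196  0.296]
```

```bash
python3 -m inch '[{"delta_pos":[0.1,0,0.1],"rotation":[0,0,0]},{"delta_pos":[0.1,0,0.1],"rotation":[0,0,0]},{"delta_pos":[0.06,0,0.08],"rotation":[0,0,0]},{"delta_pos":[0,0,0],"rotation":[0,0,0]}]';python3 -m inch '[{"delta_pos":[0.06,0,0.08],"rotation":[0,0,0]},{"delta_pos":[0,0,0],"rotation":[0,0,0]}]'
```

```text
time_s: 15.25
eef_pos: [0.4592, -0.2828, 0.0284]
eef_rot: [0.241, 0.665, 0.664, -0.241]
wrist_force: [0.2, -1.0, -1.3]
opening: 0.77
time_s: 15.45
eef_pos: [0.4594, -0.2832, 0.0282]
eef_rot: [0.241, 0.665, 0.664, -0.242]
wrist_force: [-1.1, 3.6, 5.2]
opening: 0.764
```

```bash
python3 -m inch '[{"delta_pos":[0,0,0],"rotation":[0,0,0]},{"delta_pos":[0,0,0],"rotation":[0,0,0]},{"delta_pos":[0,0,0],"rotation":[0,0,0]},{"delta_pos":[0,0,0],"rotation":[0,0,0]},{"delta_pos":[0,0,-1],"rotation":[0,0,0]},{"delta_pos":[0,0,-3],"rotation":[0,0,0]},{"delta_pos":[0,0,-4],"rotation":[0,0,0]},{"delta_pos":[0,0,-4],"rotation":[0,0,0]},{"delta_pos":[-3,0,-3],"rotation":[0,0,0]},{"delta_pos":[-3,0,-3],"rotation":[0,0,0]}]' 8.5
python3 - <<'E'
from h import *
c=cam("scene"); save("s7.png",c["color"],(150,90,450,290),2.6)
E
python3 goto.py .499 .2175 .16 0
```

```text
time_s: 16.45
eef_pos: [0.459, -0.2118, 0.2053]
eef_rot: [0.241, 0.665, 0.665, -0.241]
wrist_force: [0.7, -1.1, -0.2]
opening: 0.995
t 16.5 pos [ 0.463 -0.214  0.214] q [-0.277  0.032  1.972 -0.786  1.061  0.098] F [ 4.487 -0.501  5.382] op 0.996
rotvec tool [ 0.01   0.7   -0.002]
delta cm (current axes) [ 36.472   3.603 -23.666] in final axes [43.144  3.607  5.372]
```

View pics/s7.png

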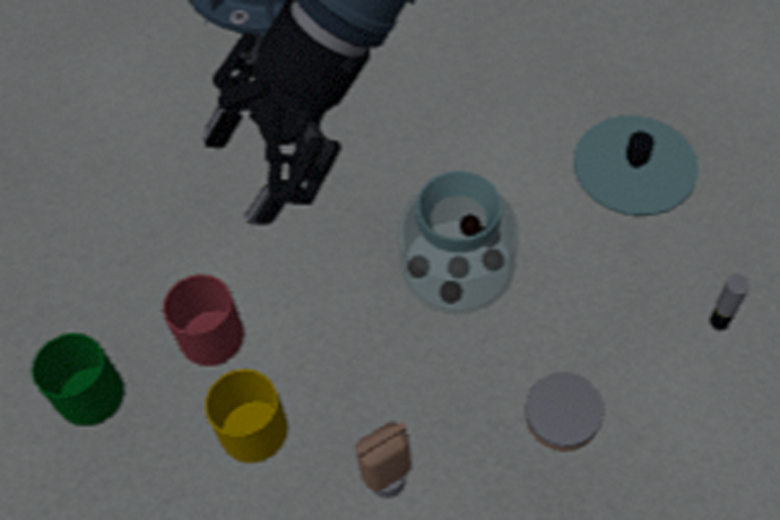

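The pink cup stands upright and empty at crop (203,320), released. I go to the stopper.

```bash
python3 -m inch '[{"delta_pos":[0,0,0],"rotation":[0,0.14,0]},{"delta_pos":[0,0,0],"rotation":[0,0.14,0]},{"delta_pos":[0,0,0],"rotation":[0,0.14,0]},{"delta_pos":[0,0,0],"rotation":[0,0.14,0]},{"delta_pos":[0,0,0],"rotation":[0,0.14,0]},{"delta_pos":[4.3,0.3,0],"rotation":[0,0,0]},{"delta_pos":[4.3,0.3,0],"rotation":[0,0,0]},{"delta_pos":[4.3,0.3,0],"rotation":[0,0,0]},{"delta_pos":[4.3,0.3,0],"rotation":[0,0,0]},{"delta_pos":[4.3,0.3,0],"rotation":[0,0,0]}]' 5.5
python3 -m inch '[{"delta_pos":[4.3,0.4,0],"rotation":[0,0,0]},{"delta_pos":[4.3,0.4,0],"rotation":[0,0,0]},{"delta_pos":[4.3,0.4,0],"rotation":[0,0,0]},{"delta_pos":[4.3,0.4,0.5],"rotation":[0,0,0]},{"delta_pos":[4,0.4,2],"rotation":[0,0,0]},{"delta_pos":[0,0,2],"rotation":[0,0,0]},{"delta_pos":[0,0,0],"rotation":[0,0,0]}]'
python3 goto.py .499 .2175 .16 0
python3 - <<'E'
from h import *
c=cam("wrist"); save("w8.png",c["color"]); print(proj(c,(.4988,.2175,.064)),proj(c,(.4988,.2175,.026)))
E
```

```text
time_s: 17.5
eef_pos: [0.4743, 0.0034, 0.205]
eef_rot: [-0.001, 0.708, 0.706, 0.002]
wrist_force: [0.7, 0.5, -0.5]
opening: 0.641
time_s: 18.2
eef_pos: [0.4923, 0.2148, 0.1578]
eef_rot: [-0.003, 0.707, 0.707, -0.001]
wrist_force: [-0.8, 0.3, -0.7]
opening: 0.641
t 18.2 pos [0.492 0.215 0.158] q [0.188 0.179 1.767 0.004 1.201 0.185] F [-0.812  0.329 -0.676] op 0.641
rotvec tool [-0.006 -0.003  0.001]
delta cm (current axes) [ 0.272  0.666 -0.22 ] in final axes [ 0.272  0.667 -0.217]
(np.float64(329.5220473835661), np.float64(204.40629907382024)) (np.float64(328.6446364779756), np.float64(193.12266744147593))
```

View pics/w8.png

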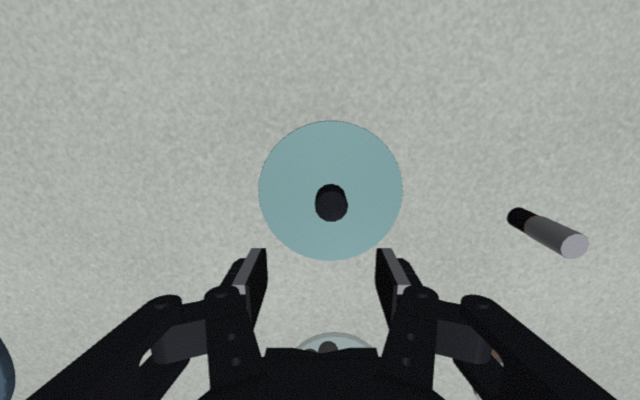

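The wrist view shows the knob top at (331,206), predicted (329.5,204), so the estimate is good to about 1 mm. I descend onto it.

```bash
python3 -m inch '[{"delta_pos":[0.3,0.7,1],"rotation":[0.006,0.003,0]},{"delta_pos":[0,0,2.4],"rotation":[0,0,0]},{"delta_pos":[0,0,2.4],"rotation":[0,0,0]},{"delta_pos":[0,0,2.4],"rotation":[0,0,0]},{"delta_pos":[0,0,2],"rotation":[0,0,0]},{"delta_pos":[0,0,1],"rotation":[0,0,0]},{"delta_pos":[0,0,0],"rotation":[0,0,0]}]'
python3 goto.py .4993 .2175 .033 0
```

```text
time_s: 18.95
eef_pos: [0.5012, 0.2166, 0.0483]
eef_rot: [-0.005, 0.708, 0.706, -0.0]
wrist_force: [-0.3, 1.0, -0.0]
opening: 0.643
t 18.95 pos [0.501 0.217 0.048] q [0.186 0.359 1.8   0.01  0.989 0.184] F [-0.274  1.029 -0.001] op 0.643
rotvec tool [-0.008 -0.007 -0.003]
delta cm (current axes) [ 0.075 -0.179  1.535] in final axes [ 0.086 -0.19   1.533]
```

```bash
python3 -m inch '[{"delta_pos":[0.1,-0.1,0.8],"rotation":[-0.008,-0.007,0]},{"delta_pos":[0,0,0.7],"rotation":[0,0,0]},{"delta_pos":[0,0,0],"rotation":[0,0,0]},{"delta_pos":[0,0,0],"rotation":[0,0,0]}]'
python3 goto.py .4993 .2175 .033 0
python3 - <<'E'
from h import *
c=cam("wrist"); save("w9.png",c["color"])
E
```

```text
time_s: 19.35
eef_pos: [0.5006, 0.2186, 0.0338]
eef_rot: [0.001, 0.708, 0.706, 0.001]
wrist_force: [0.2, 1.0, 0.0]
opening: 0.649
t 19.35 pos [0.501 0.219 0.034] q [ 0.195  0.38   1.808 -0.     0.951  0.197] F [0.231 1.017 0.031] op 0.649
rotvec tool [ 0.002 -0.    -0.002]
delta cm (current axes) [-0.106 -0.126  0.084] in final axes [-0.106 -0.126  0.084]
```

View pics/w9.png

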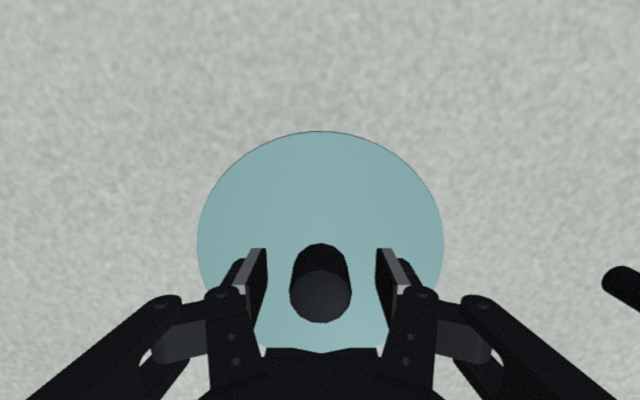

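```bash
python3 -m inch '[{"delta_pos":[-0.1,0,0],"rotation":[0,0,0]},{"delta_pos":[0,0,0],"rotation":[0,0,0]},{"delta_pos":[0,0,0],"rotation":[0,0,0]},{"delta_pos":[0,0,0],"rotation":[0,0,0]},{"delta_pos":[0,0,0],"rotation":[0,0,0]},{"delta_pos":[0,0,0],"rotation":[0,0,0]},{"delta_pos":[0,0,0],"rotation":[0,0,0]}]' 1.5
python3 goto.py; python3 -m inch '[{"delta_pos":[0,0,-0.5],"rotation":[0,0,0]},{"delta_pos":[0,0,-2],"rotation":[0,0,0]},{"delta_pos":[0,0,-3],"rotation":[0,0,0]},{"delta_pos":[0,0,-3],"rotation":[0,0,0]},{"delta_pos":[0,0,-3],"rotation":[0,0,0]},{"delta_pos":[0,0,-3],"rotation":[0,0,0]},{"delta_pos":[0,0,-2],"rotation":[0,0,0]},{"delta_pos":[0,0,-1],"rotation":[0,0,0]},{"delta_pos":[0,0,0],"rotation":[0,0,0]}]'
python3 goto.py .507 -.0125 .2 0
python3 - <<'E'
from h import *
c=cam("scene"); save("s10.png",c["color"],(250,60,450,230),3.5)
c=cam("side"); save("d10.png",c["color"],(200,130,420,330),3)
E
```

```text
time_s: 20.1
eef_pos: [0.5009, 0.2175, 0.0341]
eef_rot: [0.001, 0.708, 0.706, 0.001]
wrist_force: [-1.1, -0.3, 5.2]
opening: 0.313
t 20.1 pos [0.501 0.217 0.034] q [ 0.192  0.379  1.809 -0.001  0.951  0.195] F [-1.058 -0.304  5.223] op 0.313
time_s: 21.0
eef_pos: [0.5006, 0.2176, 0.2096]
eef_rot: [0.001, 0.708, 0.706, 0.001]
wrist_force: [0.4, -0.1, -1.6]
opening: 0.31
t 21.0 pos [0.501 0.218 0.21 ] q [ 0.193  0.134  1.706 -0.     1.298  0.195] F [ 0.396 -0.125 -1.573] op 0.31
rotvec tool [ 0.004 -0.    -0.002]
delta cm (current axes) [-23.007   0.681   0.951] in final axes [-23.008   0.639   0.958]
```

View pics/s10.png

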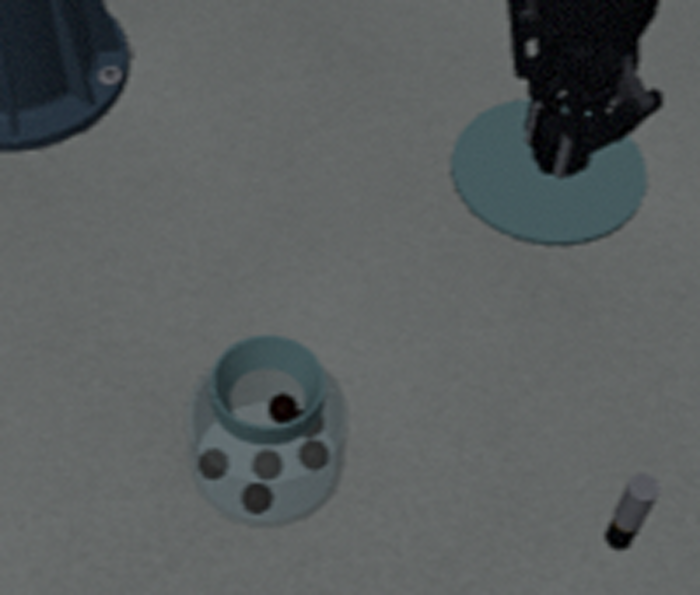

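View pics/d10.png

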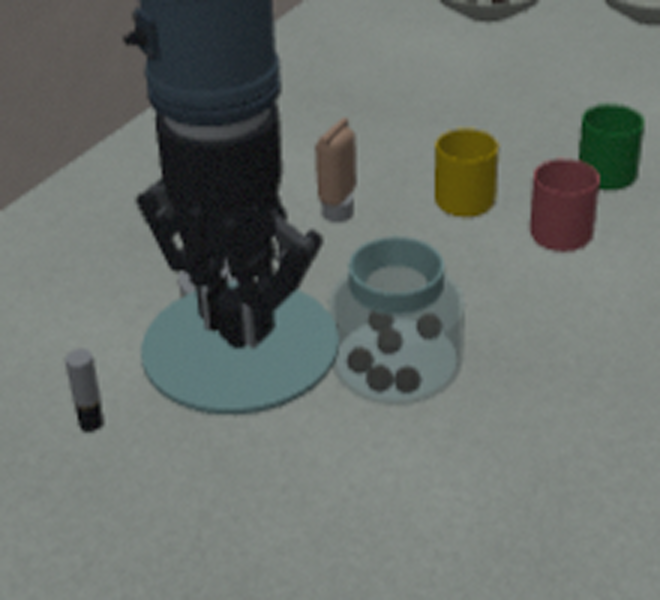

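The stopper hangs level, and all six balls show in the jar. I now measure the held brim against the jar neck.

```bash
cat > m.py <<'E'
from h import *
import sys
o=get_obs();zb=o["eef_pos"][2]+.015-.023
C={"scene":cam("scene"),"side":cam("side")}
def hull(c,lo,hi,crop):
    m,s,ce=blob(c,lo,hi,crop); k=cv2.findContours(m,cv2.RETR_EXTERNAL,cv2.CHAIN_APPROX_NONE)[0]
    h=cv2.convexHull(max(k,key=cv2.contourArea));M=cv2.moments(h)
    return h[:,0]+np.array(crop[:2]),np.array([M["m10"]/M["m00"],M["m01"]/M["m00"]])+crop[:2]
def go(n,cr,z,lo=(80,38,40)):
    rays=[]
    for k,c in C.items():
        h,ce=hull(c,lo,(105,255,255),cr[k]);q,r=cv2.minEnclosingCircle(np.array([onz(c,*p,z)[:2]*1000 for p in h],np.float32))
        print(n,k,ce.round(1),"onz",onz(c,*ce,z).round(4),"circ",np.round(q,1),round(r,1));rays.append(ray(c,*ce))
    (e1,d1),(e2,d2)=rays;t=np.linalg.lstsq(np.c_[d1,-d2],e2-e1,rcond=None)[0];a,b=e1+t[0]*d1,e2+t[1]*d2;print("  tri",((a+b)/2).round(4),np.linalg.norm(a-b).round(4))
print("tcp",o["eef_pos"].round(4),"zb",zb.round(4))
go("neck",{"scene":(300,145,355,190),"side":(312,205,352,237)},.101)
go("brim",{"scene":(370,85,440,135),"side":(243,215,317,270)},zb,(80,45,50))
E
python3 m.py
```

```text
tcp [0.4994 0.2173 0.2073] zb 0.1993
neck scene [325.9 171.3] onz [ 0.5069 -0.0126  0.101 ] circ [505.8 -12.6] 48.6
neck side [331.7 221.6] onz [ 0.5053 -0.0115  0.101 ] circ [505.7 -13.9] 53.6
  tri [ 0.5061 -0.0124  0.1   ] 0.0006
brim scene [405.3 109.7] onz [0.5031 0.212  0.1993] circ [499.5 214.7] 68.9
brim side [279.9 246.7] onz [0.4919 0.224  0.1993] circ [496.1 219. ] 68.7
  tri [0.4976 0.2174 0.1918] 0.0005
```

```bash
python3 -m inch '[{"delta_pos":[-1.5,0.1,0],"rotation":[0,0,0]},{"delta_pos":[-3,0.1,0],"rotation":[0,0,0]},{"delta_pos":[-3.5,0.1,0],"rotation":[0,0,0]},{"delta_pos":[-3.5,0.1,0],"rotation":[0,0,0]},{"delta_pos":[-3.5,0.1,0],"rotation":[0,0,0]},{"delta_pos":[-3,0.1,0],"rotation":[0,0,0]},{"delta_pos":[-2.5,0.1,0],"rotation":[0,0,0]},{"delta_pos":[-1.7,0.1,0],"rotation":[0,0,0]},{"delta_pos":[-0.8,0,0],"rotation":[0,0,0]},{"delta_pos":[0,0,0],"rotation":[0,0,0]}]'; python3 goto.py .509 -.0123 .165 0
```

```text
time_s: 22.2
eef_pos: [0.5073, -0.0137, 0.208]
eef_rot: [0.0, 0.708, 0.706, 0.0]
wrist_force: [-0.5, -0.3, -1.8]
opening: 0.315
t 22.2 pos [ 0.507 -0.014  0.208] q [-0.261  0.051  1.799  0.     1.291 -0.258] F [-0.531 -0.318 -1.814] op 0.315
rotvec tool [ 0.001 -0.    -0.004]
delta cm (current axes) [0.138 0.169 4.304] in final axes [0.137 0.174 4.304]
```

```bash
python3 -m inch '[{"delta_pos":[0.1,0.1,1],"rotation":[0,0,0]},{"delta_pos":[0,0,1.5],"rotation":[0,0,0]},{"delta_pos":[0,0,1],"rotation":[0,0,0]},{"delta_pos":[0,0,0.5],"rotation":[0,0,0]},{"delta_pos":[0,0,0],"rotation":[0,0,0]}]'
python3 - <<'E'
exec(open('m.py').read().split('go("neck"')[0])
for i in (0,): print(get_obs()["eef_pos"])
go("brim",{"scene":(285,100,375,168),"side":(290,160,375,222)},zb,(80,45,50))
save("s11.png",C["scene"]["color"],(250,60,450,230),3.5);save("d11.png",C["side"]["color"],(230,110,430,290),3.3)
E
```

```text
time_s: 22.7
eef_pos: [0.5081, -0.0108, 0.1675]
eef_rot: [-0.0, 0.707, 0.707, 0.0]
wrist_force: [-0.2, -0.1, -1.4]
opening: 0.307
tcp [ 0.5081 -0.0108  0.1675] zb 0.1595
[ 0.50897316 -0.01130594  0.16883165]
brim scene [326. 154.] onz [ 0.4991 -0.0085  0.1595] circ [507.  -11.8] 67.6
brim side [331.1 205.4] onz [ 0.5015 -0.0021  0.1595] circ [502.7  -3.2] 74.2
  tri [ 0.5008 -0.0065  0.1581] 0.0058
```

View pics/s11.png

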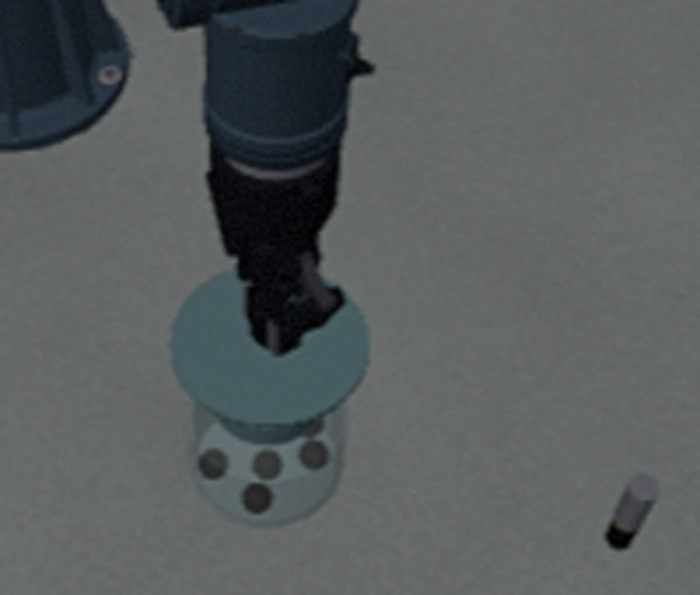

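View pics/d11.png

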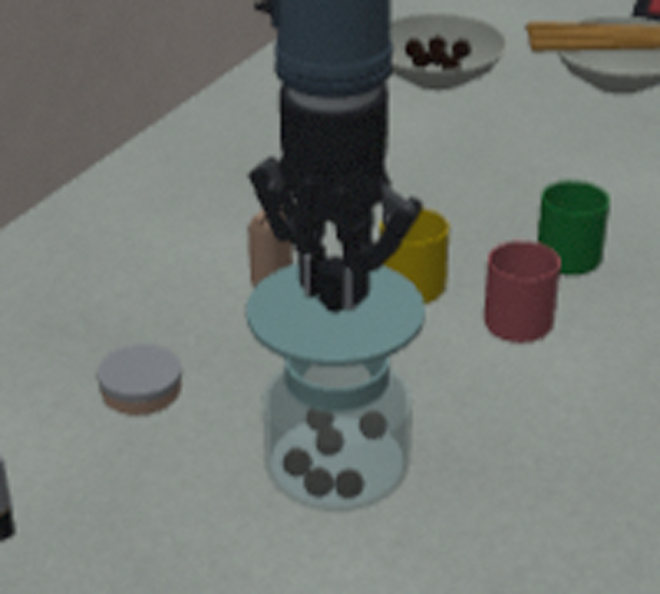

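The stopper hangs centred over the neck: in the side crop the brim spans 246–425 (centre 335.5) against the neck's 284–389 (centre 336.5). I lower it gently, watching the force.

```bash
python3 -m inch '[{"delta_pos":[0,0,0.7],"rotation":[0,0,0]},{"delta_pos":[0,0,0.7],"rotation":[0,0,0]},{"delta_pos":[0,0,0.7],"rotation":[0,0,0]},{"delta_pos":[0,0,0.5],"rotation":[0,0,0]},{"delta_pos":[0,0,0.4],"rotation":[0,0,0]},{"delta_pos":[0,0,0],"rotation":[0,0,0]}]'; python3 -m inch '[{"delta_pos":[0,0,0.3],"rotation":[0,0,0]},{"delta_pos":[0,0,0.3],"rotation":[0,0,0]},{"delta_pos":[0,0,0],"rotation":[0,0,0]}]'
```

```text
time_s: 23.4
eef_pos: [0.5083, -0.0115, 0.1378]
eef_rot: [0.0, 0.708, 0.706, 0.0]
wrist_force: [-0.0, 0.5, -1.6]
opening: 0.308
time_s: 23.7
eef_pos: [0.5086, -0.0115, 0.1323]
eef_rot: [0.0, 0.708, 0.706, 0.001]
wrist_force: [-1.0, 0.4, -3.0]
opening: 0.311
```

```bash
python3 -m inch '[{"delta_pos":[0,0,0.15],"rotation":[0,0,0]},{"delta_pos":[0,0,0.15],"rotation":[0,0,0]},{"delta_pos":[0,0,0],"rotation":[0,0,0]}]';python3 -m inch '[{"delta_pos":[0,0,0.1],"rotation":[0,0,0]},{"delta_pos":[0,0,0.1],"rotation":[0,0,0]},{"delta_pos":[0,0,0],"rotation":[0,0,0]}]'
```

```text
time_s: 24.0
eef_pos: [0.5087, -0.0115, 0.1295]
eef_rot: [0.001, 0.708, 0.706, 0.001]
wrist_force: [1.1, -0.1, -1.4]
opening: 0.309
time_s: 24.3
eef_pos: [0.5087, -0.0115, 0.1275]
eef_rot: [0.001, 0.708, 0.706, 0.001]
wrist_force: [0.7, 0.1, -2.0]
opening: 0.307
```

```bash
python3 -m inch '[{"delta_pos":[0,0,0.05],"rotation":[0,0,0]},{"delta_pos":[0,0,0.05],"rotation":[0,0,0]},{"delta_pos":[0,0,0],"rotation":[0,0,0]}]';python3 -m inch '[{"delta_pos":[0,0,0.05],"rotation":[0,0,0]},{"delta_pos":[0,0,0],"rotation":[0,0,0]}]'
```

```text
time_s: 24.6
eef_pos: [0.5088, -0.0115, 0.1266]
eef_rot: [0.001, 0.708, 0.706, 0.001]
wrist_force: [0.7, 0.3, -1.2]
opening: 0.309
time_s: 24.8
eef_pos: [0.5087, -0.0116, 0.1262]
eef_rot: [0.001, 0.708, 0.706, 0.001]
wrist_force: [-2.2, 0.2, 0.1]
opening: 0.314
```

```bash
python3 -m inch '[{"delta_pos":[0,0,0.05],"rotation":[0,0,0]},{"delta_pos":[0,0,0],"rotation":[0,0,0]}]';python3 -m inch '[{"delta_pos":[0,0,0],"rotation":[0,0,0]},{"delta_pos":[0,0,0],"rotation":[0,0,0]},{"delta_pos":[0,0,0],"rotation":[0,0,0]},{"delta_pos":[0,0,0],"rotation":[0,0,0]},{"delta_pos":[0,0,-0.5],"rotation":[0,0,0]},{"delta_pos":[0,0,-2],"rotation":[0,0,0]},{"delta_pos":[0,0,-3],"rotation":[0,0,0]},{"delta_pos":[0,0,-3],"rotation":[0,0,0]},{"delta_pos":[0,0,0],"rotation":[0,0,0]}]' 5.5
```

```text
time_s: 25.0
eef_pos: [0.5088, -0.0116, 0.1261]
eef_rot: [0.001, 0.708, 0.706, 0.001]
wrist_force: [-4.4, -0.1, 5.3]
opening: 0.305
time_s: 25.9
eef_pos: [0.5116, -0.0122, 0.2157]
eef_rot: [0.004, 0.708, 0.706, 0.003]
wrist_force: [0.7, -0.4, 0.2]
opening: 0.642
```

```bash
python3 -m inch '[{"delta_pos":[3.2,-0.2,0],"rotation":[0,0,0]},{"delta_pos":[3.2,0,0],"rotation":[0,0,0]},{"delta_pos":[0,0,0],"rotation":[0,0,0]},{"delta_pos":[0,0,0],"rotation":[0,0,0]},{"delta_pos":[0,0,0],"rotation":[0,0,0]},{"delta_pos":[0,0,0],"rotation":[0,0,0]}]' 0; python3 goto.py .5088 .0524 .13 0
python3 - <<'E'
from h import *
C={"scene":cam("scene"),"side":cam("side"),"wrist":cam("wrist")}
save("s12.png",C["scene"]["color"],(250,60,450,230),3.5);save("d12.png",C["side"]["color"],(230,110,430,290),3.3);save("w12.png",C["wrist"]["color"])
for k in ("scene","side"):
    c=C[k];cr={"scene":(285,120,370,185),"side":(285,180,380,240)}[k]
    m,s,ce=blob(c,(80,45,50),(105,255,255),cr);k2=cv2.findContours(m,cv2.RETR_EXTERNAL,cv2.CHAIN_APPROX_NONE)[0]
    h=cv2.convexHull(max(k2,key=cv2.contourArea))[:,0]+np.array(cr[:2]);print(k,s,cv2.minEnclosingCircle(np.array([onz(c,*p,.118)[:2]*1000 for p in h],np.float32)))
E
```

```text
time_s: 26.5
eef_pos: [0.5068, 0.0516, 0.2105]
eef_rot: [0.001, 0.708, 0.706, 0.001]
wrist_force: [-1.0, 0.2, -0.7]
opening: 0.0
t 26.5 pos [0.507 0.052 0.21 ] q [-0.132  0.052  1.793  0.     1.295 -0.129] F [-1.026  0.235 -0.658] op 0.0
rotvec tool [ 0.002  0.    -0.003]
delta cm (current axes) [0.078 0.181 8.048] in final axes [0.076 0.195 8.048]
scene [  14   27   55   38 1607] ((507.9549560546875, -13.22575569152832), 68.2013931274414)
side [  21   22   52   33 1207] ((505.2886047363281, -8.799354553222656), 68.86634826660156)
```

View pics/s12.png

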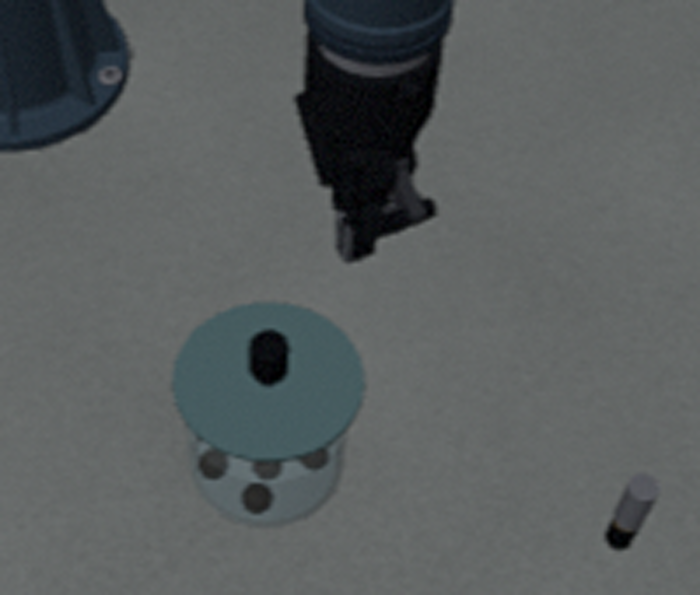

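View pics/d12.png

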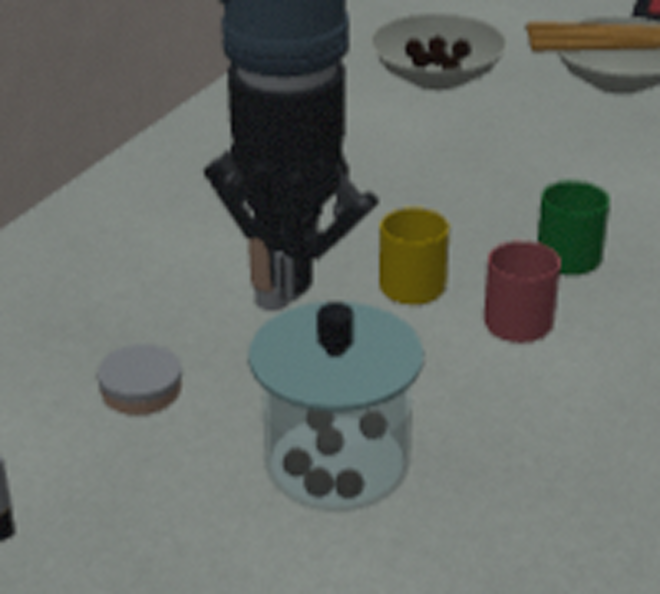

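View pics/w12.png

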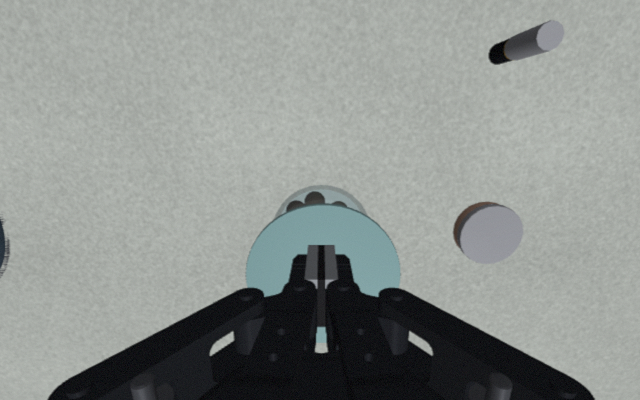

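The stopper sits level on the rim, all six balls are in the jar, and the fitted brim circle has r≈68 mm on the home plane. Now I press on its edge with closed fingers.

```bash
python3 -m inch '[{"delta_pos":[0.1,0.2,2],"rotation":[0,0,0]},{"delta_pos":[0,0,3],"rotation":[0,0,0]},{"delta_pos":[0,0,2],"rotation":[0,0,0]},{"delta_pos":[0,0,1],"rotation":[0,0,0]},{"delta_pos":[0,0,0.4],"rotation":[0,0,0]},{"delta_pos":[0,0,0],"rotation":[0,0,0]}]' 0; python3 -m inch '[{"delta_pos":[0,0,0.3],"rotation":[0,0,0]},{"delta_pos":[0,0,0.3],"rotation":[0,0,0]},{"delta_pos":[0,0,0],"rotation":[0,0,0]}]'
```

```text
time_s: 27.25
eef_pos: [0.5092, 0.0533, 0.1268]
eef_rot: [0.001, 0.708, 0.706, 0.001]
wrist_force: [0.2, -0.1, 0.2]
opening: -0.001
time_s: 27.55
eef_pos: [0.5091, 0.0534, 0.1208]
eef_rot: [0.001, 0.708, 0.706, 0.001]
wrist_force: [-0.2, 0.2, 0.7]
opening: 0.001
```

```bash
python3 -m inch '[{"delta_pos":[0,0,0.15],"rotation":[0,0,0]},{"delta_pos":[0,0,0.1],"rotation":[0,0,0]},{"delta_pos":[0,0,0],"rotation":[0,0,0]}]' 0; python3 -m inch '[{"delta_pos":[0,0,0.1],"rotation":[0,0,0]},{"delta_pos":[0,0,0],"rotation":[0,0,0]}]'; python3 -m inch '[{"delta_pos":[0,0,0.1],"rotation":[0,0,0]},{"delta_pos":[0,0,0],"rotation":[0,0,0]}]'
```

```text
time_s: 27.85
eef_pos: [0.509, 0.0534, 0.1181]
eef_rot: [0.001, 0.708, 0.706, 0.001]
wrist_force: [-1.0, 0.2, 1.0]
opening: 0.0
time_s: 28.05
eef_pos: [0.5092, 0.0535, 0.1175]
eef_rot: [0.001, 0.708, 0.706, 0.001]
wrist_force: [-1.2, 1.2, 2.9]
opening: -0.004
time_s: 28.25
eef_pos: [0.5093, 0.0536, 0.1164]
eef_rot: [0.001, 0.708, 0.706, 0.001]
wrist_force: [0.4, 2.7, 3.5]
opening: -0.001
```

```bash
python3 -m inch '[{"delta_pos":[0,0,0.1],"rotation":[0,0,0]},{"delta_pos":[0,0,0],"rotation":[0,0,0]}]'
python3 - <<'E'
from h import *
save("s13.png",cam("scene")["color"],(250,60,450,230),3.5);save("d13.png",cam("side")["color"],(230,110,430,290),3.3)
E
```

```text
time_s: 28.45
eef_pos: [0.5093, 0.0536, 0.1152]
eef_rot: [0.001, 0.708, 0.706, 0.001]
wrist_force: [0.7, 2.6, 4.2]
opening: -0.001
```

View pics/d13.png

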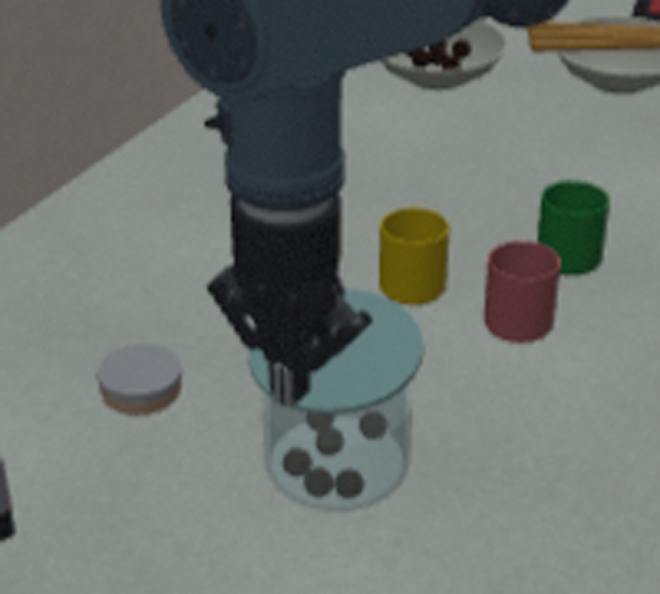

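View pics/s13.png

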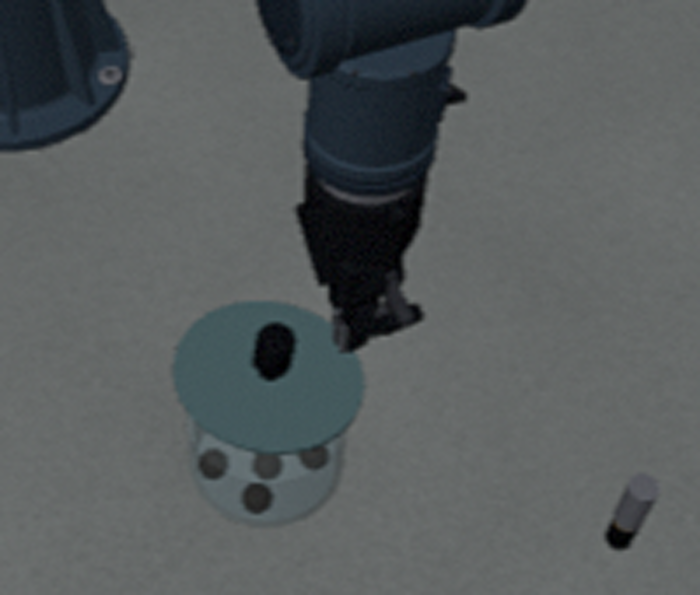

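The stopper is rocked: the knob leans, and the brim's back edge rose from row 303 to 292 in the side crop. One millimetre more, then another look.

```bash
python3 -m inch '[{"delta_pos":[0,0,0.1],"rotation":[0,0,0]},{"delta_pos":[0,0,0],"rotation":[0,0,0]}]'
python3 - <<'E'
from h import *
c=cam("scene");d=cam("side")
save("s14.png",c["color"],(290,110,370,190),7);save("d14.png",d["color"],(290,160,390,240),7)
# knob direction: top and bottom of dark knob in scene
m=(c["color"][145:175,318:340].max(2)<30).astype(np.uint8);n,l,s,ce=cv2.connectedComponentsWithStats(m);print(s[1:],ce[1:]+[318,145])
E
```

```text
time_s: 28.75
eef_pos: [0.509, 0.0535, 0.114]
eef_rot: [0.001, 0.708, 0.706, 0.001]
wrist_force: [0.8, 2.6, 4.6]
opening: -0.0
[[  5   7  12  16 139]] [[328.61151079 159.13669065]]
```

View pics/s14.png

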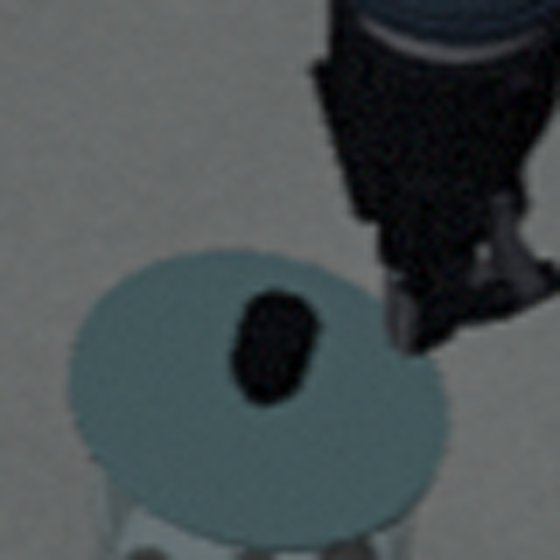

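View pics/d14.png

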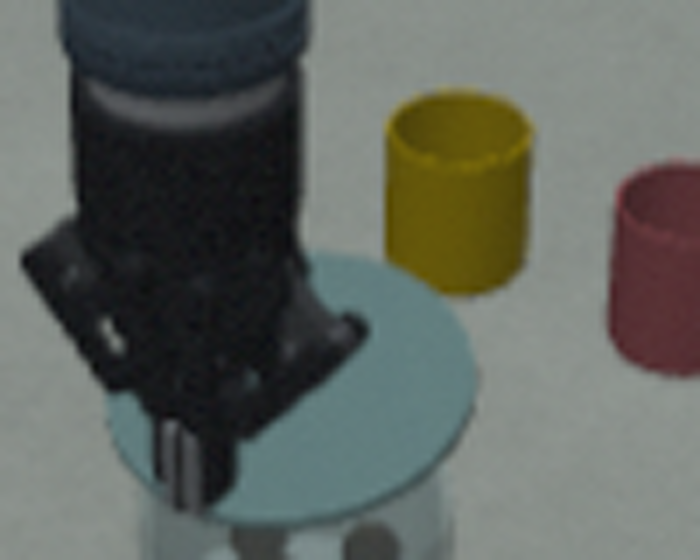

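It plainly rocks: the knob leans about 15° in the picture and the far brim edge is well up. I ease off slowly, then retreat.

```bash
python3 -m inch '[{"delta_pos":[0,0,-0.1],"rotation":[0,0,0]},{"delta_pos":[0,0,-0.1],"rotation":[0,0,0]},{"delta_pos":[0,0,-0.1],"rotation":[0,0,0]},{"delta_pos":[0,0,-0.1],"rotation":[0,0,0]},{"delta_pos":[0,0,-0.1],"rotation":[0,0,0]},{"delta_pos":[0,0,-0.2],"rotation":[0,0,0]},{"delta_pos":[0,0,-0.5],"rotation":[0,0,0]},{"delta_pos":[0,0,-2],"rotation":[0,0,0]},{"delta_pos":[0,0,-4],"rotation":[0,0,0]},{"delta_pos":[0,0,-4],"rotation":[0,0,0]}]'; python3 -m inch '[{"delta_pos":[4,0,-1],"rotation":[0,0,0]},{"delta_pos":[4,0,-1],"rotation":[0,0,0]},{"delta_pos":[0,0,0],"rotation":[0,0,0]}]'
python3 - <<'E'
from h import *
C={"scene":cam("scene"),"side":cam("side")}
save("s15.png",C["scene"]["color"],(150,90,450,290),2.6);save("d15.png",C["side"]["color"],(230,110,430,290),3.3)
for k in ("scene","side"):
    c=C[k];cr={"scene":(285,120,370,185),"side":(285,180,380,240)}[k]
    m,s,ce=blob(c,(80,45,50),(105,255,255),cr);k2=cv2.findContours(m,cv2.RETR_EXTERNAL,cv2.CHAIN_APPROX_NONE)[0]
    h=cv2.convexHull(max(k2,key=cv2.contourArea))[:,0]+np.array(cr[:2]);print(k,s,cv2.minEnclosingCircle(np.array([onz(c,*p,.118)[:2]*1000 for p in h],np.float32)))
rays=[]
for k,(x0,y0,x1,y1) in {"scene":(315,143,340,175),"side":(320,195,345,222)}.items():
    c=C[k];m=(c["color"][y0:y1,x0:x1].max(2)<38).astype(np.uint8);n,l,s,ce=cv2.connectedComponentsWithStats(m);i=1+np.argmax(s[1:,4]);p=ce[i]+[x0,y0];print(k,s[i],p);rays.append(ray(c,*p))
(e1,d1),(e2,d2)=rays;t=np.linalg.lstsq(np.c_[d1,-d2],e2-e1,rcond=None)[0];print("knob",((e1+t[0]*d1+e2+t[1]*d2)/2).round(4))
print(get_obs()["time_s"])
E
```

```text
time_s: 29.85
eef_pos: [0.5079, 0.0536, 0.2268]
eef_rot: [-0.0, 0.708, 0.706, -0.0]
wrist_force: [0.9, -0.3, -0.1]
opening: -0.003
time_s: 30.15
eef_pos: [0.5093, 0.1371, 0.2484]
eef_rot: [0.001, 0.706, 0.708, 0.003]
wrist_force: [0.3, -1.2, 0.8]
opening: -0.002
scene [  14   27   55   38 1601] ((508.8674621582031, -12.90442943572998), 68.27366638183594)
side [  21   22   52   33 1212] ((505.01812744140625, -8.710609436035156), 69.12278747558594)
scene [  7  12  10  15 130] [326.45384615 161.70769231]
side [  7   8   9  15 117] [331.05982906 209.27350427]
knob [ 0.5068 -0.0113  0.1399]
30.25
```

View pics/s15.png

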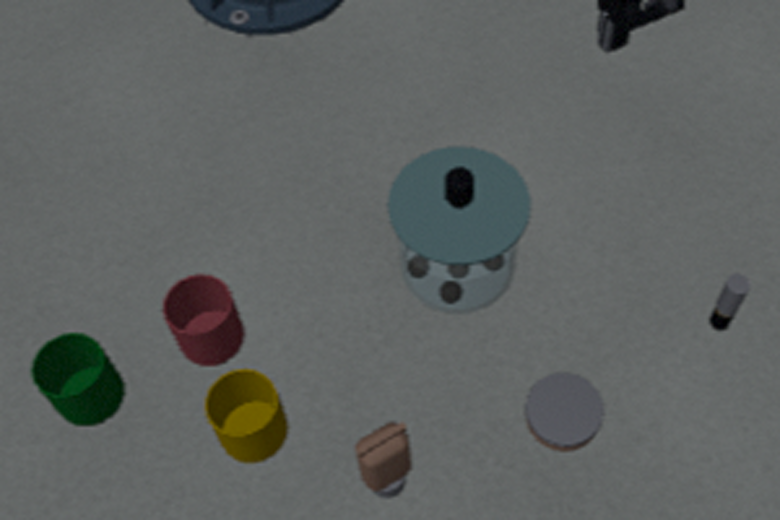

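View pics/d15.png

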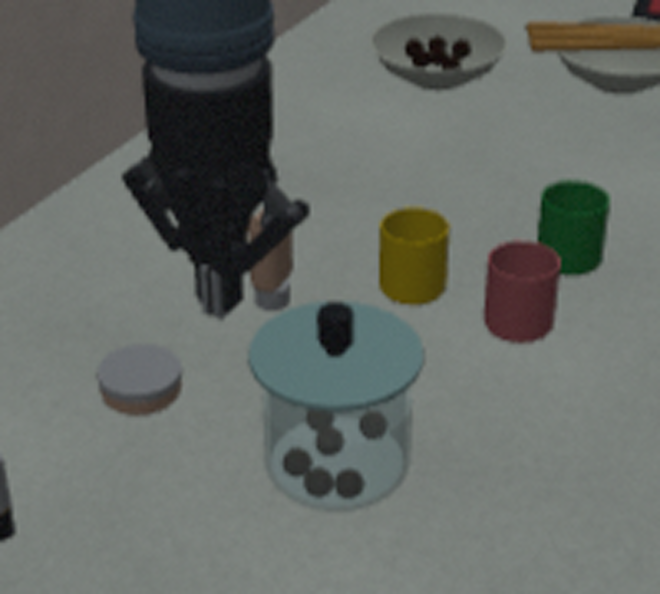

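The stopper is back home: the knob is at 0.140 m on the jar's axis and the brim looks as it did before the press. Six balls are in the jar, the cup is upright and nothing else has moved, so I hand in.

```bash
python3 -c "
from bench import hand_in
print(hand_in())"
```

```text
the job is handed in; nothing more can be done
None
```

I finished every step and handed the job in at about 30 s of the 72 s; the hand-in gives no verdict.

**What I did:**
- I tipped all six chocolate balls from the pink cup into the jar and stood the empty cup upright where it had been.
- I lowered the stopper home by the knob; the wrist reading was about 5 N when I let go.
- I pressed the brim's edge down about 4 mm with closed fingers, at a wrist reading of about 5 N. The stopper plainly rocked, and I eased off so it dropped back.

**Last checks:**
- **Balls:** the side camera shows all six in the jar.
- **Stopper:** the two cameras put the knob at 0.140 m high, against 0.141 m when home, and about 1 mm from the jar's measured axis. The brim looks level and sits as it did before the press.
- **Other things:** the cup is upright and let go, and the jar, make-up and other cups look unmoved in the pictures. The arm is clear of everything.

**Checks that disagreed or fell short:**
- The side camera's brim-circle centre is about 4 mm off the scene camera's. It was the same before and after the press, because the gripper or the stopper's own edge disturbs that fit.
- The one brim measurement taken while the stopper hung over the neck was spoiled by the neck's matching colour, so I centred it from the picture instead.
- I judged the tilt and the far side's lift by eye in the pictures and did not measure them in millimetres.

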